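# Load the drying chamber and lock it

### The arm

A 7-joint arm with a two-finger parallel gripper is mounted at the origin on the work surface. World frame = base frame: x ahead of the robot, y to its left, z up, the work surface at z = 0. Lengths are in m, angles in degrees, forces in N, time in s.
With the tool pointing down it reaches from about 0.425 to 0.95 m from the base axis. Payload 4.7 kg.
Tool frame: the origin (TCP) lies midway between the tips of the shut fingers; the grasp point (between the pads) lies 19 mm behind it; z points along the fingers, y is the direction in which the jaws open and shut (so a half turn about z gives the same grasp; the last joint's range is limited). The gripper opens to 85 mm and grips with 20 to 120 N. Pads are 22 mm wide; open, the fingers measure 114 mm over their backs; the gripper's body (76 mm by 85 mm) begins 54 mm behind the grasp point. The pads swing forward as they close: fully open they stand 13 mm farther back than shut.
Start: joints at [-78.26, 26.849, -2.785, 87.806, 1.381, 65.374, -4.715], TCP at [0.156, 0.657, 0.231] pointing down, gripper open.
Joint ranges: [-148.3, 148.3], [-19.14, 114.17], [-79.39, 73.82], [5.75, 140.21], [-59.74, 239.74], [12.07, 113.84], [-152.46, 152.46]. Speed limits (degrees/s): [147.25, 147.25, 180, 180, 180, 180, 180].

### API

Orientations are given as a 3x3 rotation matrix whose columns are the frame's x, y, z axes.
In Python, from rig import get_obs, eyes, arm gives the robot as it stands.
- The arm moves only by the tool step_arm, never from a script. Its argument "motion" is a list of rows, each a list of 7 numbers: the opening, from 0 (shut) to 1 (fully open), then the shift along the tool's x, y, z normalised to -1 to 1, where 1 is 40 cm, then the turn, a rotation vector about the tool's x, y, z normalised to -1 to 1, where 1 is 360 degrees. In form: [[claw, tx, ty, tz, wx, wy, wz], ...]. A call has 1 to 12 rows; each row shifts and turns the commanded pose from where the row before left it, along the tool's axes as they then stand; what a row does not reach is not made up. A row lasts 1/12 s, in which the tool goes at most 41.7 mm and 7.16 degrees, less where a joint would pass 70% of its speed; a pose out of reach is approached as far as the arm can. A call with a number of a shift or a turn outside -1 to 1 is refused whole. A call with a gripper value outside its range is refused whole. The fingers move at their own pace and stop on an object; "force" is the grip in N (left out, the last holds). Time passes only in rows, so rows that do not move let the fingers close. It gives the time, the measured TCP pose, the force and the opening at its end, in the units of the state.
- get_obs(): the state, without advancing time (a new reading comes with each control period).
- eyes.read_camera(name): name is "scene" or "top" or "wrist"; returns a dict with "frame" (420x560x3 uint8, blue, green, red), "camera_matrix" (3x3 intrinsics, pixels), "T" (4x4, takes a point from camera to world coordinates); the wrist camera has in their place "hand_eye" (4x4, takes a point from camera to tool coordinates, whose origin is the TCP and whose axes are the flange's). Camera axes: x right, y down, z forward; pixel columns grow to the right and rows downward; lengths in m; the calibration is good to about 2 mm. A picture is of the moment at which its call begins: read the wrist's pose just before it. There is no depth.
- arm.hand_in(): hands the job in, once; it reports no verdict.
The state is a dict: "time": time; "joint_pos": joint angles; "qvel": joint speeds; "joint_torque": joint torques, N m; "eef_pos": TCP position; "eef_rot": TCP orientation; "wrist_force": force on the tool from outside, world axes, zero at the start; "wrist_torque": the same for the moment, N m; "finger_gap": finger opening in m.
Only numpy, scipy, OpenCV 4.12 (cv2) and the standard library are available. Lean on these libraries where they do the work, as an engineer would, in place of code of your own. Each camera call takes 0.05 s, during which the arm holds its last target. There are 200 camera calls.

### The job

Load the drying chamber for a drying run: pull out the red safety catch, slide the lid fully open by its blue handle, tip all the gravel from the scoop pan into the rear bay, and lay every mortar prism down in the front bay. Put the empty pan back upright in the middle of its green mat, then, once everything is loaded, slide the lid fully shut and push the catch fully home again. Leave the beaker, the bottle and the tape where they are.

Things in the scene. Friction and masses are not known exactly. Their poses are not given: they have to be found in the camera images.
- dryer: White bench-top drying chamber, fixed; origin on the bench under the middle of its open-topped chamber; +x: the way the lid opens (roughly away from the robot), +y: its catch side (left seen from the robot). Chamber x -120 to +120, y -117 to +117, walls 12 thick, rim 110 high; a 6 thick divider at x 0 (top 105 high) parts front and rear bay. Blower unit, 108 high, at x +120 to +360
- prism_bay (a point): centre of the aluminium floor of the FRONT bay (robot side), 50 above the bench; the bay is 105 (x) x 210 (y) x 60 deep inside; axes as the dryer's
- gravel_bay (a point): centre of the aluminium floor of the REAR bay, 50 above the bench; the bay is 105 (x) x 210 (y) x 60 deep inside; axes as the dryer's
- catch (a joint): red safety catch, a sliding bolt on the chamber's +y side: 0 = pushed home, locked (the bolt stands behind the lid's side lug and stops the lid), 0.030 = pulled fully out along the dryer's +y; the lid is free from 0.020 on. Starts at 0 to 0.003. About 1.5 N of friction; stays where it is left
- catch_knob (a point): grip point of the catch's upright red tab, 26 (dryer x) x 14 (dryer y), 150 above the bench, top at 166; it stands on the bolt (top 124), over a grey bracket on the chamber's +y side (66 in x, 108 in y, top 111 above the bench). In the dryer's frame at x -46, y +175 when locked; moves with the catch. Axes as the dryer's
- lid (a joint): aluminium sliding lid (10 thick, top 122 above the bench): 0 = fully shut, 0.225 = fully open, slid along the dryer's +x over the blower unit. Starts shut. About 2.5 N of friction; stays where it is left
- lid_handle (a point): centre of the lid's blue bar handle, 160 above the bench: bar 14 thick (dryer x), 22 high, 100 long (dryer y), standing on two posts near the lid's robot-side edge, 27 clear above the lid between the posts. Moves with the lid
- mat: green plastic mat, 200 (x) x 150 (y) x 3, fixed to the bench; origin under its centre
- pan: loose stainless scoop pan, 145 long (x) x 94 wide (y), sheet 4 thick, about 150 g; origin on its underside near its middle; side and rear (+x) walls 34 high, open at its front (-x) end, where the floor rises at 10 degrees to the pouring lip. Holds the gravel; starts upright on the mat; the gravel slides out when the front is tipped down some 50 to 65 degrees
- pan_grip (a point): grip point on the pan's blue handle, in the pan's frame at x +10, z 84: a straight bar along the pan's x (x -23 to +72), 14 thick (pan y), 26 high (z 71 to 97), held by a post at the rear wall; nearly above the loaded pan's centre of mass. Axes as the pan's
- pan_lip (a point): middle of the pan's front pouring lip, in the pan's frame at x -75, z 10
- stone1_c (a point): centre of a chunky piece of gravel, a rounded block of about 24 x 23 x 22, about 25 g; starts in the pan. May be absent (None): 4 to 7 pieces are present, grey, reddish or brown
- stone2_c (a point): centre of a chunky piece of gravel, a rounded block of about 24 x 23 x 22, about 25 g; starts in the pan. May be absent (None): 4 to 7 pieces are present
- stone3_c (a point): centre of a chunky piece of gravel, a rounded block of about 24 x 23 x 22, about 25 g; starts in the pan. May be absent (None): 4 to 7 pieces are present
- stone4_c (a point): centre of a chunky piece of gravel, a rounded block of about 24 x 23 x 22, about 25 g; starts in the pan. May be absent (None): 4 to 7 pieces are present
- stone5_c (a point): centre of a chunky piece of gravel, a rounded block of about 24 x 23 x 22, about 25 g; starts in the pan. May be absent (None): 4 to 7 pieces are present
- stone6_c (a point): centre of a chunky piece of gravel, a rounded block of about 24 x 23 x 22, about 25 g; starts in the pan. May be absent (None): 4 to 7 pieces are present
- stone7_c (a point): centre of a chunky piece of gravel, a rounded block of about 24 x 23 x 22, about 25 g; starts in the pan. May be absent (None): 4 to 7 pieces are present
- prism1_c (a point): centre of a grey mortar prism, 75 (its x) x 30 x 30, about 150 g, lying loose on the bench on the chamber's other side from the pan; its z is up as it starts. May be absent (None): 1 to 3 are present
- prism2_c (a point): centre of a grey mortar prism, 75 (its x) x 30 x 30, about 150 g, lying loose on the bench on the chamber's other side from the pan; its z is up as it starts. May be absent (None): 1 to 3 are present
- prism3_c (a point): centre of a grey mortar prism, 75 (its x) x 30 x 30, about 150 g, lying loose on the bench on the chamber's other side from the pan; its z is up as it starts. May be absent (None): 1 to 3 are present
- beaker: bystander: glass beaker, 68 in diameter, 95 high; origin at its underside
- reagent: bystander: closed amber bottle, 68 in diameter, 150 high; origin at its underside
- tape: bystander: roll of blue tape lying flat, 76 in diameter, 20 high; origin at its underside
Things that resemble listed ones, but are neither listed nor needed, are in the scene too. Of the things that look like the pan, the middle-sized one is meant.

How it is judged (in metres and radians):
On the way, in this order (a step that is already met when the one before it is completed fails the run):
1. the catch is pulled out while the lid is still shut (value of joint catch above 0.022 m and value of joint lid below 0.01 m), for 0.1 s.
2. the lid is slid open (at least 205 mm of its 225 mm) (value of joint lid above 0.205 m), for 0.2 s.
3. every gravel piece is in the rear bay and every prism lies in the front bay (x of stone1_c in the frame of gravel_bay between -0.053 and 0.053 m and y of stone1_c in the frame of gravel_bay between -0.106 and 0.106 m and z of stone1_c in the frame of gravel_bay between -0.002 and 0.052 m and x of stone2_c in the frame of gravel_bay between -0.053 and 0.053 m and y of stone2_c in the frame of gravel_bay between -0.106 and 0.106 m and z of stone2_c in the frame of gravel_bay between -0.002 and 0.052 m and x of stone3_c in the frame of gravel_bay between -0.053 and 0.053 m and y of stone3_c in the frame of gravel_bay between -0.106 and 0.106 m and z of stone3_c in the frame of gravel_bay between -0.002 and 0.052 m and x of stone4_c in the frame of gravel_bay between -0.053 and 0.053 m and y of stone4_c in the frame of gravel_bay between -0.106 and 0.106 m and z of stone4_c in the frame of gravel_bay between -0.002 and 0.052 m and x of stone5_c in the frame of gravel_bay between -0.053 and 0.053 m and y of stone5_c in the frame of gravel_bay between -0.106 and 0.106 m and z of stone5_c in the frame of gravel_bay between -0.002 and 0.052 m and x of stone6_c in the frame of gravel_bay between -0.053 and 0.053 m and y of stone6_c in the frame of gravel_bay between -0.106 and 0.106 m and z of stone6_c in the frame of gravel_bay between -0.002 and 0.052 m and x of stone7_c in the frame of gravel_bay between -0.053 and 0.053 m and y of stone7_c in the frame of gravel_bay between -0.106 and 0.106 m and z of stone7_c in the frame of gravel_bay between -0.002 and 0.052 m and x of prism1_c in the frame of prism_bay between -0.053 and 0.053 m and y of prism1_c in the frame of prism_bay between -0.106 and 0.106 m and z of prism1_c in the frame of prism_bay between -0.002 and 0.046 m and angle between prism1_c's own x axis and vertical between 1.3 and 1.84 rad and x of prism2_c in the frame of prism_bay between -0.053 and 0.053 m and y of prism2_c in the frame of prism_bay between -0.106 and 0.106 m and z of prism2_c in the frame of prism_bay between -0.002 and 0.046 m and angle between prism2_c's own x axis and vertical between 1.3 and 1.84 rad and x of prism3_c in the frame of prism_bay between -0.053 and 0.053 m and y of prism3_c in the frame of prism_bay between -0.106 and 0.106 m and z of prism3_c in the frame of prism_bay between -0.002 and 0.046 m and angle between prism3_c's own x axis and vertical between 1.3 and 1.84 rad), for 0.2 s.
4. the lid is slid fully shut (within 6 mm) (value of joint lid below 0.006 m), for 0.2 s.
At the end, for the whole second after the job is handed in: The lid is shut and the catch home (each within 6 mm); every gravel piece is in the rear bay and every prism lies in the front bay, long axis level within about 15 degrees, all below the rim; the pan stands upright on the mat with its origin within 50 mm of the mat's centre; everything is at rest (all of step 3 and value of joint each of lid, catch below 0.006 m and horizontal distance between pan and mat below 0.05 m and height (world z) of pan between -0.002 and 0.012 m and angle between pan's own z axis and vertical below 0.1 rad and linear speed of each of stone1, stone2, stone3, stone4, stone5, stone6, stone7, prism1, prism2, prism3, pan below 0.02 m/s); the robot touches nothing.
It fails at once if the glass beaker is shifted by more than 40 mm or tipped over (distance of beaker from where it was at the start of the episode above 0.04 m or angle between beaker's own z axis and vertical above 0.5 rad).
It fails at once if the amber bottle is shifted by more than 40 mm or tipped over (distance of reagent from where it was at the start of the episode above 0.04 m or angle between reagent's own z axis and vertical above 0.5 rad).
It fails at once if the roll of tape is shifted by more than 40 mm or tipped over (distance of tape from where it was at the start of the episode above 0.04 m or angle between tape's own z axis and vertical above 0.5 rad).
Of stone1, stone2, stone3, stone4, stone5, stone6, stone7 only 4 to 7 are there at a start; the rules pass over those that are not, and their reading is None.
Of prism1, prism2, prism3 only 1 to 3 are there at a start; the rules pass over those that are not, and their reading is None.
At some moment in a run one of prism1, prism2, prism3 may be knocked a few centimetres aside while the robot is not near it.
It also fails if it takes over 210 s, if anything falls off the work surface, if the arm or the gripper's body presses on something with over 40 N, if the wrist force passes 120 N, or if a joint passes its speed limit or range.

## Working session

There is one attempt and no reset: what is moved stays moved. The work goes in short steps, Python scripts to look and compute and a tool call to move; the robot and the scene stay as the last step left them, time stands still between calls to the robot, and variables do not carry over. Pictures are saved under pics/ and viewed, about 12 in all and at most 16, crops included, and the job is handed in when it is done.

Besides the shell and the picture viewer there is one more tool, called after ">>>" as name([rows], argument=value, ...), one row to a line, values as JSON. step_arm: Moves the arm, as the interface text tells. Its arguments: {"type":"object","properties":{"motion":{"type":"array","items":{"type":"array","items":{"type":"number"}}},"force":{"type":"number"}},"required":["motion"]}

```bash
mkdir -p pics; ls
cat > h.py <<'E'
import numpy as np, cv2
from rig import get_obs, eyes, arm
def snap(n, f):
    o=get_obs(); c=eyes.read_camera(n); cv2.imwrite('pics/'+f,c['frame'])
    K=np.array(c['camera_matrix'])
    if n=='wrist':
        W=np.eye(4); W[:3,:3]=np.array(o['eef_rot']); W[:3,3]=o['eef_pos']; T=W@np.array(c['hand_eye'])
    else: T=np.array(c['T'])
    np.savez('pics/'+f+'.npz',K=K,T=T); return c['frame']
def px2w(f,u,v,z):
    d=np.load('pics/'+f+'.npz'); r=d['T'][:3,:3]@np.linalg.inv(d['K'])@[u,v,1]; p=d['T'][:3,3]
    return p+r*(z-p[2])/r[2]
def w2px(f,P):
    d=np.load('pics/'+f+'.npz'); q=d['K']@(np.linalg.inv(d['T'])@np.append(P,1))[:3]; return q[:2]/q[2]
E
python3 - <<'E'
from h import *
a=snap('scene','s1.png');b=snap('top','t1.png')
o=get_obs()
print(o['time'],np.round(o['eef_pos'],4),np.round(o['eef_rot'],3),o['finger_gap'],o['wrist_force'])
E
```

```text
pics
0.1 [0.1562 0.6561 0.2304] [[-0.973  0.232 -0.   ]
 [ 0.232  0.973 -0.002]
 [-0.    -0.002 -1.   ]] 0.08576587378173016 [-0.41059952 -0.32229599  0.73028363]
```

View pics/s1.png

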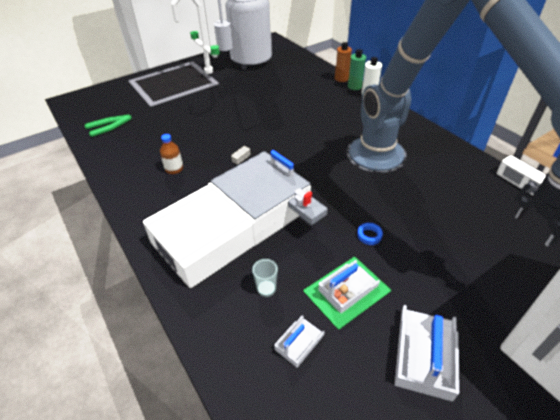

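View pics/t1.png

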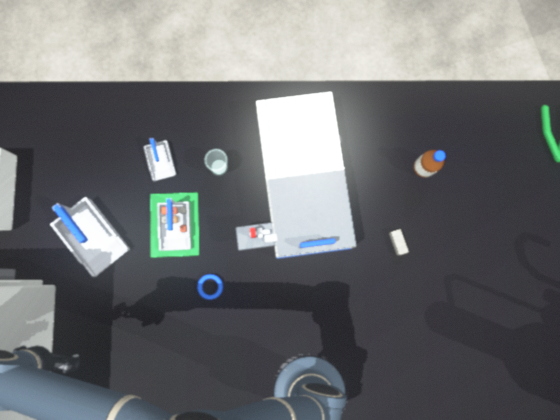

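The things that look like the pan, in top-camera pixels:
- The small one is at (160,160).
- The middle one stands on the green mat at (175,223) and holds gravel.
- The large one is at (90,237).

I choose the middle one. The top view shows one prism at (399,242), the catch at (258,232) and the handle at (319,242).

Run:
```python
from h import *
a=cv2.imread('pics/t1.png')
c=a[140:265,145:275]; cv2.imwrite('pics/c1.png',cv2.resize(c,None,fx=4.6,fy=4.6,interpolation=cv2.INTER_CUBIC))
c=a[80:265,225:415]; cv2.imwrite('pics/c2.png',cv2.resize(c,None,fx=3.2,fy=3.2,interpolation=cv2.INTER_CUBIC))
d=np.load('pics/t1.png.npz'); print(np.round(d['T'],3),d['K'])
```

```text
[[-0.01  -0.99   0.141  0.337]
 [-1.     0.008 -0.016  0.123]
 [ 0.015 -0.141 -0.99   1.493]
 [ 0.     0.     0.     1.   ]] [[473.31638151   0.         274.10204579]
 [  0.         473.31638151 213.63523986]
 [  0.           0.           1.        ]]
```

View pics/c1.png

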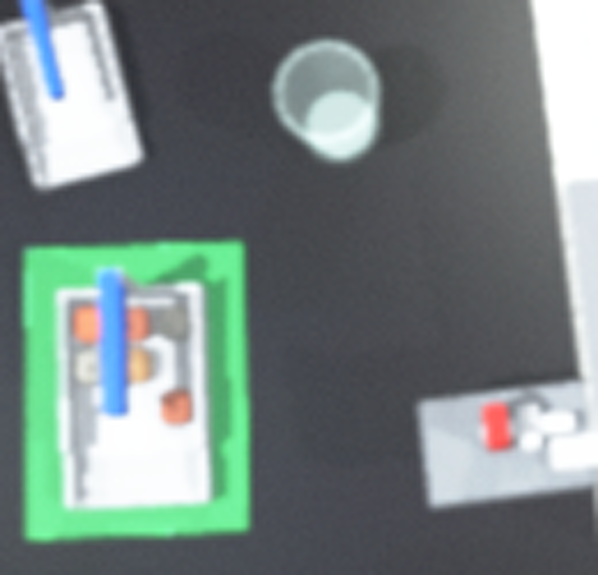

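View pics/c2.png

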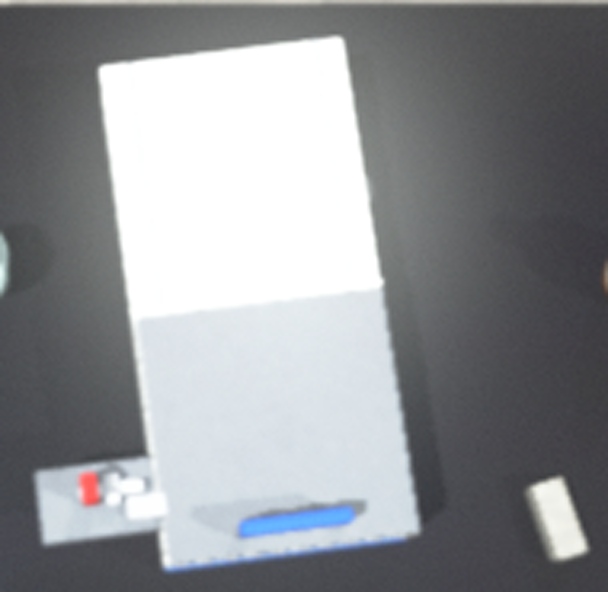

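Six gravel pieces show in the pan, with perhaps another under the handle. The lip faces the robot.

Run:
```python
from h import *
q=lambda x,y,z:np.round(px2w('t1.png',225+x/3.2,80+y/3.2,z),4)
r=lambda x,y,z:np.round(px2w('t1.png',145+x/4.6,140+y/4.6,z),4)
for n,p in dict(BL=q(99,66,.108),BR=q(345,37,.108),ML=q(141,318,.108),MR=q(382,286,.108),FL=q(164,568,.112),FR=q(415,535,.112),hl=q(240,528,.171),hr=q(356,514,.171),knob=q(89,489,.166),
 p1=q(534,486,.03),p2=q(563,477,.03),p3=q(587,552,.03),p4=q(556,560,.03),
 m1=r(24,247,.003),m2=r(243,240,.003),m3=r(248,530,.003),m4=r(25,540,.003),
 h1=r(111,270,.097),h2=r(115,413,.097),w1=r(57,290,.034),w2=r(200,284,.034),w3=r(211,503,.01),w4=r(65,508,.01),beaker=r(327,90,.095),red2=r(497,428,.166)).items(): print(n,p)
import math
P=q(298,521,.171);A=q(240,528,.171)-q(356,514,.171);print(P,math.degrees(math.atan2(-A[0],A[1])))
```

```text
BL [0.8837 0.1525 0.108 ]
BR [ 0.9117 -0.0839  0.108 ]
ML [0.6376 0.1145 0.108 ]
MR [ 0.6666 -0.1119  0.108 ]
FL [0.4046 0.0957 0.112 ]
FR [ 0.4325 -0.1342  0.112 ]
hl [0.436 0.03  0.171]
hr [ 0.4473 -0.072   0.171 ]
knob [0.4719 0.162  0.166 ]
p1 [ 0.4847 -0.2673  0.03  ]
p2 [ 0.4933 -0.2961  0.03  ]
p3 [ 0.4201 -0.3159  0.03  ]
p4 [ 0.4126 -0.2854  0.03  ]
m1 [0.6165 0.493  0.003 ]
m2 [0.6203 0.3417 0.003 ]
m3 [0.4194 0.3358 0.003 ]
m4 [0.4141 0.487  0.003 ]
h1 [0.5833 0.4131 0.097 ]
h2 [0.4901 0.4086 0.097 ]
w1 [0.581  0.4623 0.034 ]
w2 [0.5843 0.3658 0.034 ]
w3 [0.4375 0.3601 0.01  ]
w4 [0.4351 0.4588 0.01  ]
beaker [0.7028 0.2743 0.095 ]
red2 [0.4712 0.1613 0.166 ]
[ 0.4416 -0.0209  0.171 ] 6.321695314986819
```

```bash
cat >> h.py <<'E'
from scipy.spatial.transform import Rotation as Ro
O=np.array([.5385,-.0065,0]); YAW=6.5
def Rz(d): return Ro.from_euler('z',d,degrees=True).as_matrix()
def dry(x,y,z): return O+Rz(YAW)@[x,y,z]
def down(yaw): # tool down, tool y axis at heading (yaw from world +y)
    return Rz(yaw)@np.diag([-1.,1,-1])
def plan(way, pos=None, R=None, vmax=.04):
    """way: list of (pos, R or None, nrows or None). prints rows"""
    o=get_obs(); p=np.array(o['eef_pos']) if pos is None else np.array(pos); R=np.array(o['eef_rot']) if R is None else R
    for P,R2,n in way:
        rv=np.zeros(3)
        if R2 is not None:
            rv=Ro.from_matrix(R.T@R2).as_rotvec(degrees=True); k=int(np.ceil(np.linalg.norm(rv)/7))
            if k: print(k,'x rot',np.round(rv/360/k,4).tolist())
            R=R2
        d=R.T@(np.array(P)-p); k=n or max(1,int(np.ceil(np.linalg.norm(d)/vmax)))
        print(k,'x lin',np.round(d/.4/k,4).tolist()); p=np.array(P)
def st():
    o=get_obs(); print('t',round(o['time'],2),'p',np.round(o['eef_pos'],4),'gap',round(o['finger_gap'],4),'f',np.round(o['wrist_force'],1),'y',np.round(np.array(o['eef_rot'])[:,1],3),'z',np.round(np.array(o['eef_rot'])[:,2],3))
E
python3 - <<'E'
from h import *
k=[.4714,.1615]
plan([([*k,.23],down(6.5),None),([*k,.138],None,4)])
c=eyes.read_camera('wrist');print(np.round(c['hand_eye'],3))
E
```

```text
3 x rot [-0.0001, -0.0, -0.0184]
15 x lin [-0.0429, -0.0879, 0.0001]
4 x lin [0.0, 0.0, 0.0575]
[[-0.    -0.961 -0.275  0.07 ]
 [ 1.    -0.    -0.     0.   ]
 [ 0.    -0.275  0.961 -0.143]
 [ 0.     0.     0.     1.   ]]
```

>>> step_arm([
  [0.5,0,0,0,0,0,-0.0184],
  [0.5,0,0,0,0,0,-0.0184],
  [0.5,0,0,0,0,0,-0.0184],
  [0.5,-0.0429,-0.0879,0,0,0,0],
  [0.5,-0.0429,-0.0879,0,0,0,0],
  [0.5,-0.0429,-0.0879,0,0,0,0],
  [0.5,-0.0429,-0.0879,0,0,0,0],
  [0.5,-0.0429,-0.0879,0,0,0,0],
  [0.5,-0.0429,-0.0879,0,0,0,0],
  [0.5,-0.0429,-0.0879,0,0,0,0],
  [0.5,-0.0429,-0.0879,0,0,0,0],
  [0.5,-0.0429,-0.0879,0,0,0,0],
], force=30)

```text
time: 1.15
eef_pos: [0.3461, 0.3577, 0.2312]
eef_rot: [[-0.994, -0.113, -0.0], [-0.113, 0.994, -0.0], [0.0, 0.0, -1.0]]
wrist_force: [1.0, 0.4, 0.1]
finger_gap: 0.0428
```

>>> step_arm([
  [0.5,-0.0429,-0.0879,0,0,0,0],
  [0.5,-0.0429,-0.0879,0,0,0,0],
  [0.5,-0.0429,-0.0879,0,0,0,0],
  [0.5,-0.0429,-0.0879,0,0,0,0],
  [0.5,-0.0429,-0.0879,0,0,0,0],
  [0.5,-0.0429,-0.0879,0,0,0,0],
  [0.5,0,0,0,0,0,0],
  [0.5,0,0,0,0,0,0],
])

```text
time: 1.82
eef_pos: [0.4725, 0.1592, 0.2312]
eef_rot: [[-0.994, -0.107, -0.0], [-0.107, 0.994, -0.0], [0.0, -0.0, -1.0]]
wrist_force: [0.8, 0.4, -0.1]
finger_gap: 0.0427
```

Run:
```python
from h import *
snap('wrist','w1.png'); st()
print(w2px('w1.png',[.4714,.1615,.166]), w2px('w1.png',[.4416,-.0209,.171]))
```

```text
t 1.87 p [0.4715 0.1611 0.231 ] gap 0.0428 f [-0.2 -0.3 -0.3] y [-0.111  0.994  0.   ] z [-0.001  0.    -1.   ]
[281.82915119 219.96633877] [ 10.80585609 151.20989321]
```

View pics/w1.png

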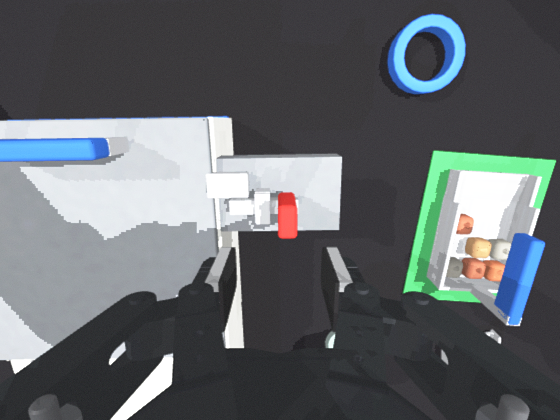

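Wrist view: the red knob's top is at about (287,223), 5 px right of the prediction, so I shift y by about +2.5 mm. Six gravel pieces are visible.

>>> step_arm([
  [0.5,0,0.0065,0.0375,0,0,0],
  [0.5,0,0,0.0625,0,0,0],
  [0.5,0,0,0.0625,0,0,0],
  [0.5,0,0,0.0625,0,0,0],
  [0.5,0,0,0,0,0,0],
  [0,0,0,0,0,0,0],
  [0,0,0,0,0,0,0],
  [0,0,0,0,0,0,0],
  [0,0,0,0,0,0,0],
], force=30)

```text
time: 2.62
eef_pos: [0.4721, 0.1654, 0.1428]
eef_rot: [[-0.993, -0.115, 0.003], [-0.115, 0.993, 0.002], [-0.003, 0.002, -1.0]]
wrist_force: [0.2, 1.4, 1.4]
finger_gap: 0.0133
```

```bash
python3 -c "
from h import *
st()"
```

```text
t 2.62 p [0.4721 0.1654 0.1428] gap 0.0133 f [0.2 1.4 1.4] y [-0.115  0.993  0.002] z [ 0.003  0.002 -1.   ]
```

>>> step_arm([
  [0,0,0.012,0,0,0,0],
  [0,0,0.012,0,0,0,0],
  [0,0,0.012,0,0,0,0],
  [0,0,0.012,0,0,0,0],
  [0,0,0.012,0,0,0,0],
  [0,0,0.01,0,0,0,0],
  [0,0,0,0,0,0,0],
  [0,0,0,0,0,0,0],
  [0,0,0,0,0,0,0],
])

```text
time: 3.37
eef_pos: [0.4686, 0.1934, 0.1427]
eef_rot: [[-0.993, -0.114, 0.002], [-0.114, 0.993, 0.002], [-0.002, 0.002, -1.0]]
wrist_force: [-1.4, 1.4, 6.4]
finger_gap: 0.013
```

>>> step_arm([
  [0.5,0,0,0,0,0,0],
  [0.5,0,0,0,0,0,0],
  [0.5,0,0,0,0,0,0],
  [0.5,0,0,-0.08,0,0,0],
  [0.5,0,0,-0.08,0,0,0],
  [0.5,0,0,-0.08,0,0,0],
])

```text
time: 3.87
eef_pos: [0.4676, 0.1918, 0.2379]
eef_rot: [[-0.994, -0.112, -0.002], [-0.112, 0.994, -0.001], [0.002, -0.001, -1.0]]
wrist_force: [0.4, 0.3, 0.7]
finger_gap: 0.0427
```

Run:
```python
from h import *
st(); snap('wrist','w2.png')
h=[.4416,-.0209]
plan([([*h,.238],down(6.5+90),None),([*h,.144],None,None)])
plan([([*h,.238],down(6.5-90),None)])
d=Rz(6.5)@[.225,0,0]; print(d)
```

```text
t 3.87 p [0.4676 0.1918 0.2379] gap 0.0427 f [0.4 0.3 0.7] y [-0.112  0.994 -0.001] z [-0.002 -0.001 -1.   ]
13 x rot [-0.0001, 0.0001, -0.0192]
6 x lin [0.0873, 0.0224, 0.0028]
3 x lin [0.0, 0.0, 0.0783]
13 x rot [0.0001, 0.0001, 0.0192]
6 x lin [-0.0873, -0.0224, 0.0028]
[0.22355367 0.02547072 0.        ]
```

Run:
```python
from h import *
print(np.round(get_obs()['joint_pos'],1))
```

```text
[-34.5  10.2   8.6 109.9  -1.8  59.4  71.2]
```

>>> step_arm([
  [0.5,0,0,0,0,0,0.0192],
  [0.5,0,0,0,0,0,0.0192],
  [0.5,0,0,0,0,0,0.0192],
  [0.5,0,0,0,0,0,0.0192],
  [0.5,0,0,0,0,0,0.0192],
  [0.5,0,0,0,0,0,0.0192],
  [0.5,0,0,0,0,0,0.0192],
  [0.5,0,0,0,0,0,0.0192],
  [0.5,0,0,0,0,0,0.0192],
  [0.5,0,0,0,0,0,0.0192],
  [0.5,0,0,0,0,0,0.0192],
  [0.5,0,0,0,0,0,0.0192],
])

```text
time: 4.92
eef_pos: [0.468, 0.192, 0.2369]
eef_rot: [[-0.228, 0.974, -0.0], [0.974, 0.228, -0.0], [0.0, -0.0, -1.0]]
wrist_force: [0.2, 0.2, 0.4]
finger_gap: 0.0429
```

>>> step_arm([
  [0.5,0,0,0,0,0,0.0192],
  [0.5,-0.0873,-0.0224,0.003,0,0,0],
  [0.5,-0.0873,-0.0224,0.003,0,0,0],
  [0.5,-0.0873,-0.0224,0.003,0,0,0],
  [0.5,-0.0873,-0.0224,0.003,0,0,0],
  [0.5,-0.0873,-0.0224,0.003,0,0,0],
  [0.5,-0.0873,-0.0224,0.003,0,0,0],
  [0.5,0,0,0,0,0,0],
  [0.5,0,0,0,0,0,0],
])

```text
time: 5.67
eef_pos: [0.4385, -0.0241, 0.23]
eef_rot: [[-0.11, 0.994, 0.0], [0.994, 0.11, 0.001], [0.001, 0.0, -1.0]]
wrist_force: [0.5, -0.3, -0.6]
finger_gap: 0.0422
```

Run:
```python
from h import *
f=snap('wrist','w3.png'); st()
m=cv2.inRange(cv2.cvtColor(f,cv2.COLOR_BGR2HSV),(100,120,60),(125,255,255))
n,l,s,c=cv2.connectedComponentsWithStats(m)
for i in range(1,n):
    if s[i,4]>300: print(s[i],c[i])
print(w2px('w3.png',[.4416,-.0209,.171]),np.round(get_obs()['joint_pos'],1))
```

```text
t 5.72 p [ 0.4388 -0.0224  0.23  ] gap 0.0428 f [-0.3  0.3 -0.1] y [0.994 0.113 0.   ] z [ 0.     0.001 -1.   ]
[ 272  139   21  139 2689] [282.70732614 206.87132763]
[283.32230582 220.02600781] [-29.6   4.1  28.9 119.5  -2.4  56.9   7.1]
```

View pics/w3.png

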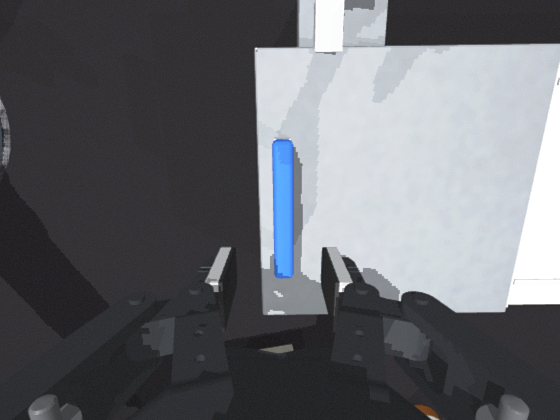

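The blue bar is at (283,207), centred between the jaws at about (280,·).

>>> step_arm([
  [0.5,0.005,0.006,0.07,0,0,0],
  [0.5,0,0,0.07,0,0,0],
  [0.5,0,0,0.07,0,0,0],
  [0.5,0,0,0,0,0,0],
  [0,0,0,0,0,0,0],
  [0,0,0,0,0,0,0],
  [0,0,0,0,0,0,0],
  [0,0,0,0,0,0,0],
], force=40)

```text
time: 6.38
eef_pos: [0.4422, -0.0193, 0.1475]
eef_rot: [[-0.117, 0.993, 0.003], [0.993, 0.117, 0.001], [0.001, 0.003, -1.0]]
wrist_force: [0.7, 0.6, 0.5]
finger_gap: 0.0134
```

>>> step_arm([
  [0,0,0.03,0,0,0,0],
  [0,0,0.06,0,0,0,0],
])

```text
time: 6.55
eef_pos: [0.4746, -0.0153, 0.1474]
eef_rot: [[-0.116, 0.993, -0.003], [0.993, 0.116, 0.003], [0.003, -0.003, -1.0]]
wrist_force: [-6.2, 1.8, 7.3]
finger_gap: 0.0133
```

Run:
```python
from h import *
st()
```

```text
t 6.55 p [ 0.4746 -0.0153  0.1474] gap 0.0133 f [-6.2  1.8  7.3] y [ 0.993  0.116 -0.003] z [-0.003  0.003 -1.   ]
```

>>> step_arm([
  [0,0,0.06,0,0,0,0],
  [0,0,0.06,0,0,0,0],
  [0,0,0.06,0,0,0,0],
  [0,0,0.06,0,0,0,0],
  [0,0,0.06,0,0,0,0],
  [0,0,0.06,0,0,0,0],
  [0,0,0.06,0,0,0,0],
  [0,0,0.046,0,0,0,0],
  [0,0,0,0,0,0,0],
  [0,0,0,0,0,0,0],
  [0,0,0,0,0,0,0],
])

```text
time: 7.47
eef_pos: [0.6638, 0.008, 0.1476]
eef_rot: [[-0.117, 0.993, 0.004], [0.993, 0.117, 0.003], [0.002, 0.004, -1.0]]
wrist_force: [1.9, 5.9, 3.7]
finger_gap: 0.013
```

Run:
```python
from h import *
st()
```

```text
t 7.47 p [0.6638 0.008  0.1476] gap 0.013 f [1.9 5.9 3.7] y [0.993 0.117 0.004] z [ 0.004  0.003 -1.   ]
```

Run:
```python
from h import *
g=[.5225,.4102]
plan([([.6638,.008,.24],None,None),([.6638,.008,.24],down(2),None),([*g,.24],None,None)])
```

```text
3 x lin [0.0002, 0.0003, -0.077]
13 x rot [0.0001, 0.0, -0.0182]
1 x lin [0.0, 0.0, 0.0]
11 x lin [0.0289, 0.0925, 0.0]
```

>>> step_arm([
  [0.5,0,0,0,0,0,0],
  [0.5,0,0,0,0,0,0],
  [0.5,0,0,0,0,0,0],
  [0.5,0,0,-0.077,0,0,0],
  [0.5,0,0,-0.077,0,0,0],
  [0.5,0,0,-0.077,0,0,0],
  [0.5,0,0,0,0,0,-0.0182],
  [0.5,0,0,0,0,0,-0.0182],
  [0.5,0,0,0,0,0,-0.0182],
  [0.5,0,0,0,0,0,-0.0182],
  [0.5,0,0,0,0,0,-0.0182],
  [0.5,0,0,0,0,0,-0.0182],
])

```text
time: 8.47
eef_pos: [0.6614, 0.0045, 0.2383]
eef_rot: [[-0.721, 0.693, -0.001], [0.693, 0.721, -0.001], [0.0, -0.001, -1.0]]
wrist_force: [0.2, -0.6, 0.6]
finger_gap: 0.0426
```

>>> step_arm([
  [0.5,0,0,0,0,0,-0.0182],
  [0.5,0,0,0,0,0,-0.0182],
  [0.5,0,0,0,0,0,-0.0182],
  [0.5,0,0,0,0,0,-0.0182],
  [0.5,0,0,0,0,0,-0.0182],
  [0.5,0,0,0,0,0,-0.0182],
  [0.5,0,0,0,0,0,-0.0182],
  [0.5,0.0289,0.0925,0,0,0,0],
  [0.5,0.0289,0.0925,0,0,0,0],
  [0.5,0.0289,0.0925,0,0,0,0],
  [0.5,0.0289,0.0925,0,0,0,0],
  [0.5,0.0289,0.0925,0,0,0,0],
])

```text
time: 9.47
eef_pos: [0.5974, 0.1889, 0.2384]
eef_rot: [[-1.0, -0.029, -0.0], [-0.029, 1.0, -0.001], [0.0, -0.001, -1.0]]
wrist_force: [0.3, -1.0, -0.3]
finger_gap: 0.0424
```

>>> step_arm([
  [0.5,0.0289,0.0925,0,0,0,0],
  [0.5,0.0289,0.0925,0,0,0,0],
  [0.5,0.0289,0.0925,0,0,0,0],
  [0.5,0.0289,0.0925,0,0,0,0],
  [0.5,0.0289,0.0925,0,0,0,0],
  [0.5,0.0289,0.0925,0,0,0,0],
  [0.5,0,0,0,0,0,0],
  [0.5,0,0,0,0,0,0],
  [0.5,0,0,0,0,0,0],
])

```text
time: 10.22
eef_pos: [0.5225, 0.4071, 0.2381]
eef_rot: [[-1.0, -0.03, 0.0], [-0.03, 1.0, -0.002], [-0.0, -0.002, -1.0]]
wrist_force: [0.2, -0.7, -1.4]
finger_gap: 0.0427
```

Run:
```python
from h import *
f=snap('wrist','w4.png'); st()
m=cv2.inRange(cv2.cvtColor(f,cv2.COLOR_BGR2HSV),(100,120,60),(125,255,255))
n,l,s,c=cv2.connectedComponentsWithStats(m)
for i in range(1,n):
    if s[i,4]>300: print(s[i],c[i])
print(w2px('w4.png',[.5225,.4102,.1]),np.round(get_obs()['joint_pos'],1))
```

```text
t 10.27 p [0.5232 0.4063 0.2383] gap 0.0425 f [ 0.4 -0.3  0.7] y [-0.029  1.    -0.002] z [ 0.    -0.002 -1.   ]
[ 150    0   71   28 1195] [187.59916318  12.47698745]
[ 280  158   15   97 1286] [286.77604977 204.46656299]
[281.93217314 196.61419556] [-42.9  25.3   2.   89.4  -0.8  65.4  50.9]
```

View pics/w4.png

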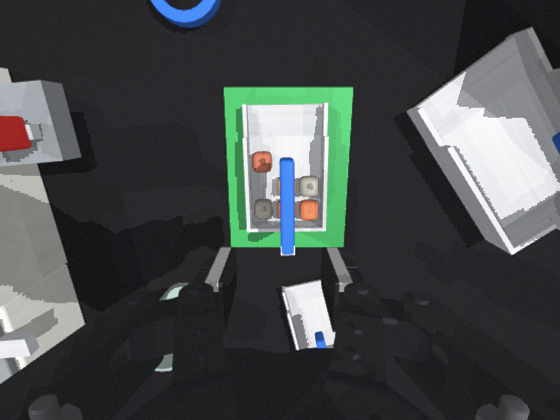

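The bar runs from (287,159) to (288,252), and the gravel is below it.

Run:
```python
from h import *
a=px2w('w4.png',286.5,158.5,.1); b=px2w('w4.png',288,246,.1); print(a,b,np.degrees(np.arctan2(*(b-a)[1::-1])))
for u,v in ((224,87),(352,87),(344,247),(231,247)): print(px2w('w4.png',u,v,.003))
g=a+(b-a)*33/95; print(g)
plan([([g[0],g[1],.07],down(2),None)])
```

```text
[0.48653509 0.4131695  0.1       ] [0.57268617 0.41789939 0.1       ] 3.1425185122575687
[0.41827733 0.34060953 0.003     ]
[0.41382817 0.48835795 0.003     ]
[0.61315144 0.496929   0.003     ]
[0.61786313 0.34625247 0.003     ]
[0.51646125 0.41481251 0.1       ]
1 x rot [-0.0003, 0.0001, -0.001]
5 x lin [0.0032, 0.0044, 0.0841]
```

>>> step_arm([
  [0.5,0.005,0.0165,0.0845,0,0,-0.002],
  [0.5,0,0,0.0845,0,0,0],
  [0.5,0,0,0.0845,0,0,0],
  [0.5,0,0,0.0845,0,0,0],
  [0.5,0,0,0.0845,0,0,0],
  [0.5,0,0,0,0,0,0],
  [0,0,0,0,0,0,0],
  [0,0,0,0,0,0,0],
  [0,0,0,0,0,0,0],
  [0,0,0,0,0,0,0],
], force=100)

```text
time: 11.1
eef_pos: [0.5218, 0.4155, 0.0724]
eef_rot: [[-0.999, -0.043, 0.004], [-0.043, 0.999, 0.003], [-0.004, 0.003, -1.0]]
wrist_force: [1.0, -0.3, 2.3]
finger_gap: 0.0125
```

>>> step_arm([
  [0,0,0,-0.03,0,0,0],
  [0,0,0,-0.06,0,0,0],
  [0,0,0,-0.06,0,0,0],
  [0,0,0,-0.07,0,0,0],
  [0,0,0,-0.07,0,0,0],
  [0,0,0,-0.07,0,0,0],
  [0,0,0,-0.07,0,0,0],
  [0,0,0,-0.07,0,0,0],
  [0,0,0,0,0,0,0],
  [0,0,0,0,0,0,0],
])

```text
time: 11.93
eef_pos: [0.5202, 0.4155, 0.2724]
eef_rot: [[-0.999, -0.044, 0.003], [-0.044, 0.999, 0.003], [-0.003, 0.003, -1.0]]
wrist_force: [-0.5, 0.3, -3.8]
finger_gap: 0.0123
```

```bash
cat >> h.py <<'E'
def panpose(lip, tilt, head):
    """tool pose (TCP,R) for pan lip at world lip, pan x heading head deg, front tipped down by tilt"""
    Rp=Rz(head)@Ro.from_euler('y',-tilt,degrees=True).as_matrix() # pan axes
    g=np.array(lip)+Rp@[85+GX,0,74.] if 0 else np.array(lip)+Rp@np.array([.085,0,.074])
    Rt=Rp@np.diag([-1.,1,-1]); return g+Rt[:,2]*.019-Rt[:,2]*GZ, Rt
GZ=0.0
E
python3 - <<'E'
from h import *
st(); print(np.round(get_obs()['joint_pos'],1)); snap('wrist','w5.png')
H=-83.5
for L,t in ((dry(.055,.03,.20),0),(dry(.055,.03,.20),30),(dry(.055,.03,.16),45),(dry(.055,.03,.13),65)):
    p,R=panpose(L,t,H); print(t,np.round(p,3),np.round(R[:,2],2))
p,R=panpose(dry(.055,.03,.20),0,H)
plan([(p,R,None)],vmax=.03)
E
```

```text
t 11.93 p [0.5202 0.4155 0.2724] gap 0.0123 f [-0.5  0.3 -3.8] y [-0.044  0.999  0.003] z [ 0.003  0.003 -1.   ]
[-43.5  24.1   1.8  86.7  -0.8  69.   50.9]
0 [ 0.599 -0.055  0.255] [ 0.  0. -1.]
30 [ 0.595 -0.016  0.29 ] [ 0.06 -0.5  -0.87]
45 [0.592 0.008 0.259] [ 0.08 -0.7  -0.71]
65 [0.588 0.043 0.23 ] [ 0.1  -0.9  -0.42]
13 x rot [0.0, -0.0, 0.0184]
16 x lin [-0.0743, 0.0041, 0.0023]
```

>>> step_arm([
  [0,0,0,0,0,0,0.01],
  [0,0,0,0,0,0,0.018],
  [0,0,0,0,0,0,0.019],
  [0,0,0,0,0,0,0.019],
  [0,0,0,0,0,0,0.019],
  [0,0,0,0,0,0,0.019],
  [0,0,0,0,0,0,0.019],
  [0,0,0,0,0,0,0.019],
  [0,0,0,0,0,0,0.019],
  [0,0,0,0,0,0,0.019],
  [0,0,0,0,0,0,0.019],
  [0,0,0,0,0,0,0.019],
])

```text
time: 12.98
eef_pos: [0.5186, 0.4142, 0.2669]
eef_rot: [[-0.237, 0.972, -0.004], [0.972, 0.237, -0.003], [-0.002, -0.004, -1.0]]
wrist_force: [0.1, 0.4, -3.0]
finger_gap: 0.0124
```

>>> step_arm([
  [0,0,0,0,0,0,0.015],
  [0,0,0,0,0,0,0.006],
  [0,-0.04,0,0,0,0,0],
  [0,-0.07,0.004,0.002,0,0,0],
  [0,-0.074,0.004,0.002,0,0,0],
  [0,-0.074,0.004,0.002,0,0,0],
  [0,-0.074,0.004,0.002,0,0,0],
  [0,-0.074,0.004,0.002,0,0,0],
  [0,-0.074,0.004,0.002,0,0,0],
  [0,-0.074,0.004,0.002,0,0,0],
  [0,-0.074,0.004,0.002,0,0,0],
  [0,-0.074,0.004,0.002,0,0,0],
])

```text
time: 13.98
eef_pos: [0.5645, 0.1352, 0.2607]
eef_rot: [[-0.113, 0.994, -0.003], [0.994, 0.113, -0.001], [-0.001, -0.003, -1.0]]
wrist_force: [0.5, -0.7, -3.1]
finger_gap: 0.0123
```

>>> step_arm([
  [0,-0.074,0.004,0.002,0,0,0],
  [0,-0.074,0.004,0.002,0,0,0],
  [0,-0.074,0.004,0.002,0,0,0],
  [0,-0.074,0.004,0.002,0,0,0],
  [0,-0.074,0.004,0.002,0,0,0],
  [0,-0.07,0.004,0.002,0,0,0],
  [0,-0.04,0.004,0.002,0,0,0],
  [0,0,0,0,0,0,0],
])

```text
time: 14.65
eef_pos: [0.597, -0.0585, 0.2553]
eef_rot: [[-0.105, 0.994, -0.003], [0.994, 0.105, -0.004], [-0.003, -0.003, -1.0]]
wrist_force: [-0.1, -1.3, -3.4]
finger_gap: 0.012
```

```bash
cat >> h.py <<'E'
def mix(way):
    """rows combining shift and turn along way of (p,R,n)"""
    o=get_obs(); p=np.array(o['eef_pos']); R=np.array(o['eef_rot'])
    for P,R2,n in way:
        rv=Ro.from_matrix(R.T@R2).as_rotvec(); S=[R@Ro.from_rotvec(rv*i/n).as_matrix() for i in range(n)]
        out=[]
        for i in range(n):
            d=S[i].T@((P-p)/n); out.append([0]+np.round(d/.4,3).tolist()+np.round(np.degrees(rv)/360/n,4).tolist())
        print(out); p,R=P,R2
E
python3 - <<'E'
from h import *
st(); print(np.round(get_obs()['joint_pos'],1)); snap('top','t2.png')
H=-83.5
mix([(*panpose(dry(.055,.03,.20),20,H),4),(*panpose(dry(.055,.03,.19),35,H),5)])
E
```

```text
t 14.65 p [ 0.597  -0.0585  0.2553] gap 0.012 f [-0.1 -1.3 -3.4] y [ 0.994  0.105 -0.003] z [-0.003 -0.004 -1.   ]
[-20.6  20.   29.   98.1 -10.3  64.8  17.4]
[[0, 0.015, 0.001, -0.016, -0.0002, -0.0139, -0.0002], [0, 0.014, 0.001, -0.017, -0.0002, -0.0139, -0.0002], [0, 0.012, 0.001, -0.018, -0.0002, -0.0139, -0.0002], [0, 0.01, 0.001, -0.019, -0.0002, -0.0139, -0.0002]]
[[0, 0.01, 0.0, -0.005, -0.0, -0.0083, 0.0], [0, 0.01, 0.0, -0.006, -0.0, -0.0083, 0.0], [0, 0.01, 0.0, -0.006, -0.0, -0.0083, 0.0], [0, 0.009, 0.0, -0.007, -0.0, -0.0083, 0.0], [0, 0.009, 0.0, -0.007, -0.0, -0.0083, 0.0]]
```

>>> step_arm([
  [0,0.015,0.001,-0.016,0,-0.0139,0],
  [0,0.014,0.001,-0.017,0,-0.0139,0],
  [0,0.012,0.001,-0.018,0,-0.0139,0],
  [0,0.01,0.001,-0.019,0,-0.0139,0],
  [0,0.01,0,-0.006,0,-0.0083,0],
  [0,0.01,0,-0.006,0,-0.0083,0],
  [0,0.01,0,-0.006,0,-0.0083,0],
  [0,0.009,0,-0.007,0,-0.0083,0],
  [0,0.009,0,-0.007,0,-0.0083,0],
  [0,0,0,0,0,0,0],
])

```text
time: 15.53
eef_pos: [0.5938, 0.0006, 0.282]
eef_rot: [[-0.102, 0.993, 0.065], [0.814, 0.121, -0.568], [-0.571, -0.005, -0.821]]
wrist_force: [0.4, 0.7, -2.9]
finger_gap: 0.0126
```

Run:
```python
from h import *
st(); print(np.round(get_obs()['joint_pos'],1)); f=snap('scene','s2.png')
cv2.imwrite('pics/s2c.png',cv2.resize(f[100:320,120:400],None,fx=2.4,fy=2.4))
H=-83.5
mix([(*panpose(dry(.055,.03,.15),48,H),4),(*panpose(dry(.055,.03,.13),65,H),7)])
```

```text
t 15.53 p [0.5938 0.0006 0.282 ] gap 0.0126 f [ 0.4  0.7 -2.9] y [ 0.993  0.121 -0.005] z [ 0.065 -0.568 -0.821]
[-47.5  22.4  35.4 100.5  23.7  67.5 -17. ]
[[0, 0.02, -0.0, 0.011, 0.0, -0.0091, 0.0003], [0, 0.02, -0.0, 0.01, 0.0, -0.0091, 0.0003], [0, 0.021, -0.0, 0.009, 0.0, -0.0091, 0.0003], [0, 0.021, -0.0, 0.008, 0.0, -0.0091, 0.0003]]
[[0, 0.012, -0.0, -0.003, -0.0, -0.0067, 0.0], [0, 0.012, -0.0, -0.004, -0.0, -0.0067, 0.0], [0, 0.012, -0.0, -0.004, -0.0, -0.0067, 0.0], [0, 0.012, -0.0, -0.005, -0.0, -0.0067, 0.0], [0, 0.012, -0.0, -0.005, -0.0, -0.0067, 0.0], [0, 0.011, -0.0, -0.006, -0.0, -0.0067, 0.0], [0, 0.011, -0.0, -0.006, -0.0, -0.0067, 0.0]]
```

View pics/s2c.png

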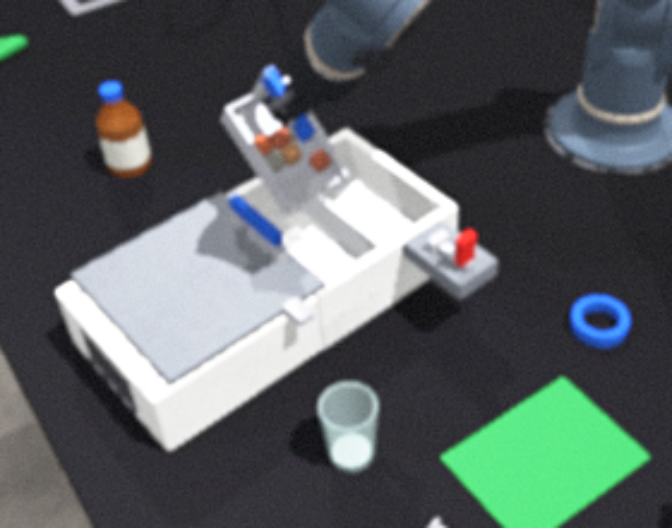

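The pan is tilted over the rear bay, still loaded. I continue tipping.

>>> step_arm([
  [0,0.02,0,0.01,0,-0.0091,0],
  [0,0.02,0,0.01,0,-0.0091,0],
  [0,0.021,0,0.009,0,-0.0091,0],
  [0,0.021,0,0.008,0,-0.0091,0],
  [0,0.012,0,-0.003,0,-0.0067,0],
  [0,0.012,0,-0.004,0,-0.0067,0],
  [0,0.012,0,-0.004,0,-0.0067,0],
  [0,0.012,0,-0.005,0,-0.0067,0],
  [0,0.012,0,-0.005,0,-0.0067,0],
  [0,0.011,0,-0.006,0,-0.0067,0],
  [0,0.011,0,-0.006,0,-0.0067,0],
  [0,0,0,0,0,0,0],
])

```text
time: 16.58
eef_pos: [0.5896, 0.042, 0.2306]
eef_rot: [[-0.052, 0.993, 0.103], [0.422, 0.116, -0.899], [-0.905, -0.004, -0.425]]
wrist_force: [0.2, 1.2, -2.3]
finger_gap: 0.0121
```

>>> step_arm([
  [0,0,0,0,0,0,0],
  [0,0,0,0,0,0,0],
  [0,0,0,0,0,0,0],
  [0,0,0,0,0,0,0],
  [0,0,0,0,0,0,0],
  [0,0,0,0,0,0,0],
])

```text
time: 17.08
eef_pos: [0.5899, 0.0395, 0.2334]
eef_rot: [[-0.047, 0.994, 0.102], [0.422, 0.112, -0.9], [-0.905, 0.001, -0.424]]
wrist_force: [-0.5, 0.7, -1.8]
finger_gap: 0.0126
```

Run:
```python
from h import *
st(); print(np.round(get_obs()['joint_pos'],1)); f=snap('scene','s3.png')
cv2.imwrite('pics/s3c.png',cv2.resize(f[100:260,180:380],None,fx=3,fy=3))
```

```text
t 17.08 p [0.5899 0.0395 0.2334] gap 0.0126 f [-0.5  0.7 -1.8] y [0.994 0.112 0.001] z [ 0.102 -0.9   -0.424]
[-60.3  40.1  39.8 102.9  38.4  72.8 -37.6]
```

View pics/s3c.png

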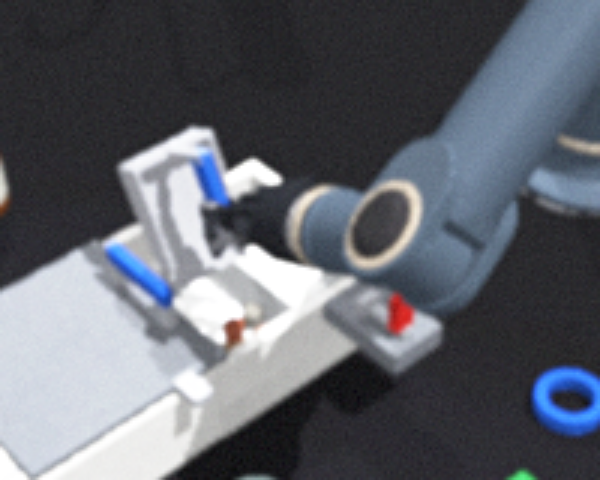

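Red and white pieces lie in the bay, and the pan looks empty. The wrist force changed by 1.6 N, which is about six stones. Next I level the pan.

Run:
```python
from h import *
H=-83.5
mix([(*panpose(dry(.055,.03,.17),45,H),5),(*panpose(dry(.055,.03,.21),20,H),4),(*panpose(dry(.055,.03,.21),0,H),4)])
p,R=panpose(dry(.055,.03,.21),0,H)
plan([([.521,.4145,.27],None,None),([.521,.4145,.27],down(2.5),None)],pos=p,R=R,vmax=.038)
```

```text
[[0, -0.023, -0.001, 0.007, -0.0, 0.0111, -0.0], [0, -0.023, -0.001, 0.005, -0.0, 0.0111, -0.0], [0, -0.023, -0.001, 0.003, -0.0, 0.0111, -0.0], [0, -0.024, -0.001, 0.002, -0.0, 0.0111, -0.0], [0, -0.024, -0.001, 0.0, -0.0, 0.0111, -0.0]]
[[0, -0.027, -0.0, 0.008, 0.0, 0.0174, -0.0], [0, -0.028, -0.0, 0.005, 0.0, 0.0174, -0.0], [0, -0.028, -0.0, 0.002, 0.0, 0.0174, -0.0], [0, -0.028, -0.0, -0.001, 0.0, 0.0174, -0.0]]
[[0, -0.009, -0.0, 0.02, -0.0, 0.0139, 0.0], [0, -0.01, -0.0, 0.019, -0.0, 0.0139, 0.0], [0, -0.012, -0.0, 0.018, -0.0, 0.0139, 0.0], [0, -0.014, -0.0, 0.017, -0.0, 0.0139, 0.0]]
13 x lin [0.0914, -0.0048, -0.001]
13 x rot [0.0, 0.0, -0.0184]
1 x lin [0.0, 0.0, 0.0]
```

>>> step_arm([
  [0,-0.023,-0.001,0.007,0,0.0111,0],
  [0,-0.023,-0.001,0.005,0,0.0111,0],
  [0,-0.023,-0.001,0.003,0,0.0111,0],
  [0,-0.024,-0.001,0.002,0,0.0111,0],
  [0,-0.024,-0.001,0,0,0.0111,0],
  [0,-0.027,0,0.008,0,0.0174,0],
  [0,-0.028,0,0.005,0,0.0174,0],
  [0,-0.028,0,0.002,0,0.0174,0],
  [0,-0.028,0,-0.001,0,0.0174,0],
])

```text
time: 17.88
eef_pos: [0.5956, -0.0315, 0.2915]
eef_rot: [[-0.107, 0.994, 0.039], [0.936, 0.114, -0.333], [-0.336, 0.001, -0.942]]
wrist_force: [0.9, 0.1, -2.1]
finger_gap: 0.0124
```

>>> step_arm([
  [0,-0.009,0,0.02,0,0.0139,0],
  [0,-0.01,0,0.019,0,0.0139,0],
  [0,-0.012,0,0.018,0,0.0139,0],
  [0,-0.014,0,0.017,0,0.0139,0],
  [0,0,0,0,0,0,0],
  [0,0.0914,-0.0048,-0.001,0,0,0],
  [0,0.0914,-0.0048,-0.001,0,0,0],
  [0,0.0914,-0.0048,-0.001,0,0,0],
  [0,0.0914,-0.0048,-0.001,0,0,0],
  [0,0.0914,-0.0048,-0.001,0,0,0],
  [0,0.0914,-0.0048,-0.001,0,0,0],
  [0,0.0914,-0.0048,-0.001,0,0,0],
])

```text
time: 18.88
eef_pos: [0.5553, 0.199, 0.2684]
eef_rot: [[-0.113, 0.994, -0.001], [0.994, 0.113, -0.0], [-0.0, -0.001, -1.0]]
wrist_force: [0.3, 0.3, -1.6]
finger_gap: 0.0123
```

>>> step_arm([
  [0,0.0914,-0.0048,-0.001,0,0,0],
  [0,0.0914,-0.0048,-0.001,0,0,0],
  [0,0.0914,-0.0048,-0.001,0,0,0],
  [0,0.0914,-0.0048,-0.001,0,0,0],
  [0,0.0914,-0.0048,-0.001,0,0,0],
  [0,0.0914,-0.0048,-0.001,0,0,0],
  [0,0,0,0,0,0,-0.0184],
  [0,0,0,0,0,0,-0.0184],
  [0,0,0,0,0,0,-0.0184],
  [0,0,0,0,0,0,-0.0184],
  [0,0,0,0,0,0,-0.0184],
  [0,0,0,0,0,0,-0.0184],
])

```text
time: 19.88
eef_pos: [0.5199, 0.4139, 0.2708]
eef_rot: [[-0.726, 0.688, -0.0], [0.688, 0.726, -0.001], [-0.001, -0.001, -1.0]]
wrist_force: [0.4, 0.4, -1.6]
finger_gap: 0.0125
```

>>> step_arm([
  [0,0,0,0,0,0,-0.0184],
  [0,0,0,0,0,0,-0.0184],
  [0,0,0,0,0,0,-0.0184],
  [0,0,0,0,0,0,-0.0184],
  [0,0,0,0,0,0,-0.0184],
  [0,0,0,0,0,0,-0.0184],
  [0,0,0,0,0,0,-0.0184],
  [0,0,0,0,0,0,0],
  [0,0,0,0,0,0,0],
])

```text
time: 20.63
eef_pos: [0.5201, 0.414, 0.2709]
eef_rot: [[-0.999, -0.042, -0.0], [-0.042, 0.999, 0.0], [0.0, 0.0, -1.0]]
wrist_force: [0.1, 0.1, -0.9]
finger_gap: 0.0126
```

Run:
```python
from h import *
st(); print(np.round(get_obs()['joint_pos'],1)); f=snap('top','t3.png'); g=snap('wrist','w6.png')
a=cv2.resize(f[130:270,130:390],None,fx=2.6,fy=2.6,interpolation=cv2.INTER_CUBIC)
cv2.imwrite('pics/t3c.png',a)
plan([([.5245,.415,.0735],down(2.5),None)])
```

```text
t 20.63 p [0.5201 0.414  0.2709] gap 0.0126 f [ 0.1  0.1 -0.9] y [-0.042  0.999  0.   ] z [-0.  0. -1.]
[-43.5  24.2   1.9  86.7  -0.9  69.1  51. ]
1 x rot [0.0001, -0.0, -0.0001]
5 x lin [-0.0022, 0.0003, 0.0987]
```

View pics/t3c.png

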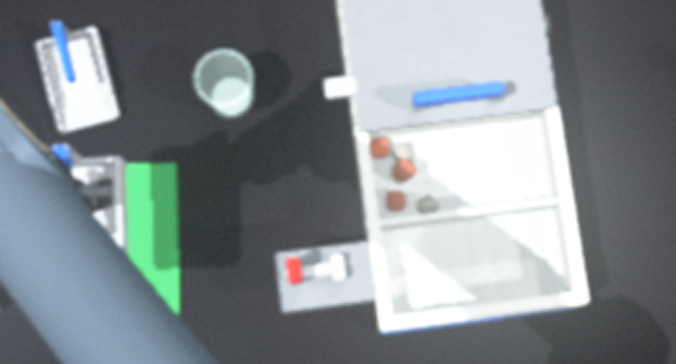

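Five pieces are visible in the rear bay: (380,147), (402,150), (404,169), (396,200) and (427,203). The sixth, the ochre one, may be hidden, so I check the pan.

Run:
```python
from h import *
g=cv2.imread('pics/w6.png'); f=cv2.imread('pics/t3.png')
a=cv2.resize(g[60:280,200:380],(450,550)); b=cv2.resize(f[170:230,260:345],(340,240),interpolation=cv2.INTER_CUBIC)
c=np.zeros((550,795,3),np.uint8); c[:,:450]=a; c[:240,452:792]=b; cv2.imwrite('pics/c6.png',c)
```

```text
(no output)
```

View pics/c6.png

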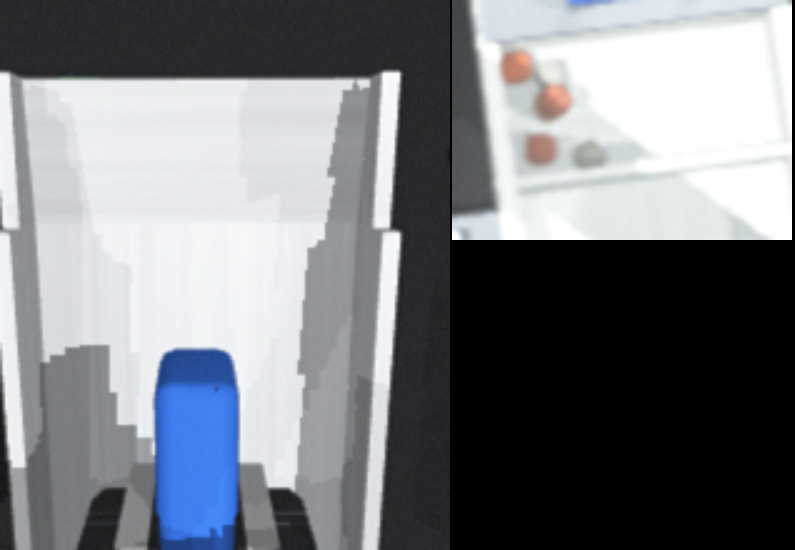

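>>> step_arm([
  [0,-0.0022,0,0.09,0,0,0],
  [0,-0.0022,0,0.09,0,0,0],
  [0,-0.0022,0,0.09,0,0,0],
])

```text
time: 20.98
eef_pos: [0.5231, 0.4151, 0.1629]
eef_rot: [[-0.999, -0.044, 0.002], [-0.044, 0.999, 0.003], [-0.002, 0.003, -1.0]]
wrist_force: [1.1, 0.0, -2.4]
finger_gap: 0.0126
```

The visible floor of the pan is empty. I set it down.

>>> step_arm([
  [0,-0.0022,0,0.08,0,0,0],
  [0,0,0,0.08,0,0,0],
  [0,0,0,0.04,0,0,0],
  [0,0,0,0.014,0,0,0],
  [0,0,0,0.006,0,0,0],
  [0,0,0,0.003,0,0,0],
  [0,0,0,0,0,0,0],
])

```text
time: 21.57
eef_pos: [0.5246, 0.4159, 0.0755]
eef_rot: [[-0.999, -0.045, 0.002], [-0.045, 0.999, 0.004], [-0.002, 0.004, -1.0]]
wrist_force: [1.2, 0.2, -2.0]
finger_gap: 0.0123
```

Run:
```python
from h import *
st()
q=lambda x,y,z:px2w('t1.png',225+x/3.2,80+y/3.2,z)
```

```text
t 21.57 p [0.5246 0.4159 0.0755] gap 0.0123 f [ 1.2  0.2 -2. ] y [-0.045  0.999  0.004] z [ 0.002  0.004 -1.   ]
```

>>> step_arm([
  [0,0,0,0.006,0,0,0],
  [0,0,0,0,0,0,0],
  [0.4,0,0,0,0,0,0],
  [0.4,0,0,0,0,0,0],
  [0.4,0,0,0,0,0,0],
  [0.4,0,0,-0.03,0,0,0],
  [0.4,0,0,-0.06,0,0,0],
  [0.4,0,0,-0.1,0,0,0],
  [0.4,0,0,-0.1,0,0,0],
  [0.4,0,0,-0.1,0,0,0],
  [0.4,0,0,-0.1,0,0,0],
  [0.4,0,0,-0.1,0,0,0],
], force=40)

```text
time: 22.57
eef_pos: [0.5235, 0.4143, 0.3112]
eef_rot: [[-0.999, -0.045, 0.001], [-0.045, 0.999, 0.003], [-0.001, 0.003, -1.0]]
wrist_force: [2.0, 0.5, -0.4]
finger_gap: 0.0341
```

Run:
```python
from h import *
st(); snap('top','t4.png'); snap('wrist','w7.png')
plan([(get_obs()['eef_pos'],down(-83.5),None),([.56,-.06,.31],None,None)])
```

```text
t 22.57 p [0.5235 0.4143 0.3112] gap 0.0341 f [ 2.   0.5 -0.4] y [-0.045  0.999  0.003] z [ 0.001  0.003 -1.   ]
13 x rot [0.0002, 0.0, 0.0184]
1 x lin [0.0, 0.0, 0.0]
12 x lin [-0.0995, -0.0043, 0.0017]
```

>>> step_arm([
  [0.6,0,0,0,0,0,0.0198],
  [0.6,0,0,0,0,0,0.0198],
  [0.6,0,0,0,0,0,0.0198],
  [0.6,0,0,0,0,0,0.0198],
  [0.6,0,0,0,0,0,0.0198],
  [0.6,0,0,0,0,0,0.0198],
  [0.6,0,0,0,0,0,0.0198],
  [0.6,0,0,0,0,0,0.0198],
  [0.6,0,0,0,0,0,0.0198],
  [0.6,0,0,0,0,0,0.0198],
  [0.6,0,0,0,0,0,0.0198],
  [0.6,0,0,0,0,0,0.0198],
])

```text
time: 23.67
eef_pos: [0.5235, 0.4145, 0.3082]
eef_rot: [[-0.117, 0.993, -0.0], [0.993, 0.117, 0.002], [0.002, 0.0, -1.0]]
wrist_force: [0.5, 0.2, -0.5]
finger_gap: 0.0513
```

>>> step_arm([
  [0.6,-0.0995,-0.0043,0.002,0,0,0],
  [0.6,-0.0995,-0.0043,0.002,0,0,0],
  [0.6,-0.0995,-0.0043,0.002,0,0,0],
  [0.6,-0.0995,-0.0043,0.002,0,0,0],
  [0.6,-0.0995,-0.0043,0.002,0,0,0],
  [0.6,-0.0995,-0.0043,0.002,0,0,0],
  [0.6,-0.0995,-0.0043,0.002,0,0,0],
  [0.6,-0.0995,-0.0043,0.002,0,0,0],
  [0.6,-0.0995,-0.0043,0.002,0,0,0],
  [0.6,-0.0995,-0.0043,0.002,0,0,0],
  [0.6,-0.0995,-0.0043,0.002,0,0,0],
  [0.6,-0.0995,-0.0043,0.002,0,0,0],
])

```text
time: 24.67
eef_pos: [0.5615, -0.0636, 0.2978]
eef_rot: [[-0.123, 0.992, 0.001], [0.992, 0.123, 0.003], [0.003, 0.001, -1.0]]
wrist_force: [-0.0, 0.4, -0.2]
finger_gap: 0.0511
```

Run:
```python
from h import *
st(); a=snap('wrist','w8.png'); b=snap('top','t5.png')
# composite: wrist bay view + top prism/pan crop
b1=cv2.resize(b[140:265,140:265],(400,400),interpolation=cv2.INTER_CUBIC); b2=cv2.resize(b[190:290,340:470],(400,300),interpolation=cv2.INTER_CUBIC)
cv2.imwrite('pics/b2.png',b2)
c=np.zeros((600,800,3),np.uint8); c[:300,:400]=cv2.resize(a,(400,300)); c[300:,:400]=b2; c[:400,400:]=b1; cv2.imwrite('pics/c8.png',c)
```

```text
t 24.67 p [ 0.5615 -0.0636  0.2978] gap 0.0511 f [-0.   0.4 -0.2] y [0.992 0.123 0.001] z [ 0.001  0.003 -1.   ]
```

View pics/c8.png

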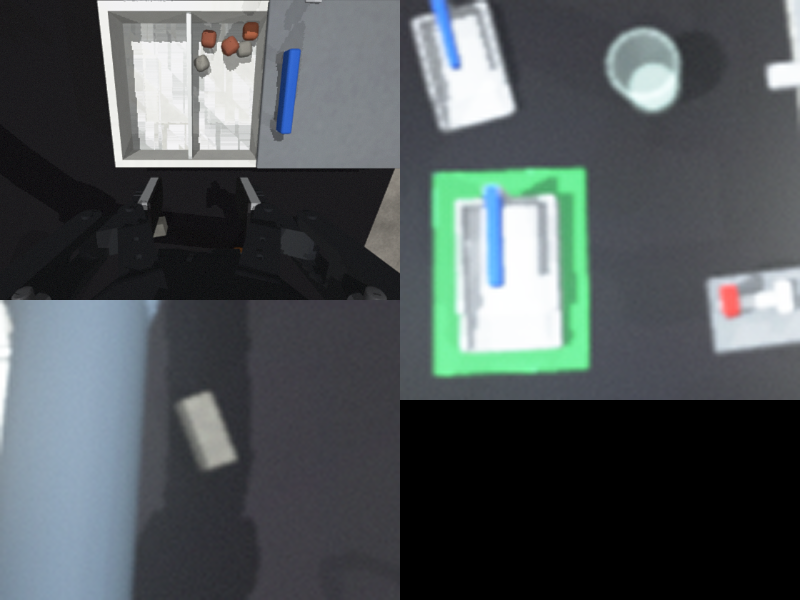

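The bay shows five stones (three red, two grey), but the pan held six including an ochre one. I compare crops to find it.

Run:
```python
from h import *
s=snap('scene','s4.png'); w8=cv2.imread('pics/w8.png'); w7=cv2.imread('pics/w7.png')
c=np.zeros((600,800,3),np.uint8)
c[:300,:400]=cv2.resize(w8[5:110,250:390],(400,300),interpolation=cv2.INTER_CUBIC)
c[:300,400:]=cv2.resize(w7[80:290,180:460],(400,300),interpolation=cv2.INTER_CUBIC)
c[300:,:400]=cv2.resize(s[150:375,120:420],(400,300),interpolation=cv2.INTER_CUBIC)
c[300:,400:]=cv2.resize(s[160:235,225:325],(400,300),interpolation=cv2.INTER_CUBIC)
cv2.imwrite('pics/c9.png',c)
q=lambda x,y:np.round(px2w('t5.png',340+x/3.077,190+y/3.0,.03),4)
for p in ((180,104),(210,91),(238,160),(208,171)): print(q(*p))
```

```text
[ 0.5072 -0.2891  0.03  ]
[ 0.5206 -0.3204  0.03  ]
[ 0.4483 -0.3452  0.03  ]
[ 0.4372 -0.3141  0.03  ]
```

View pics/c9.png

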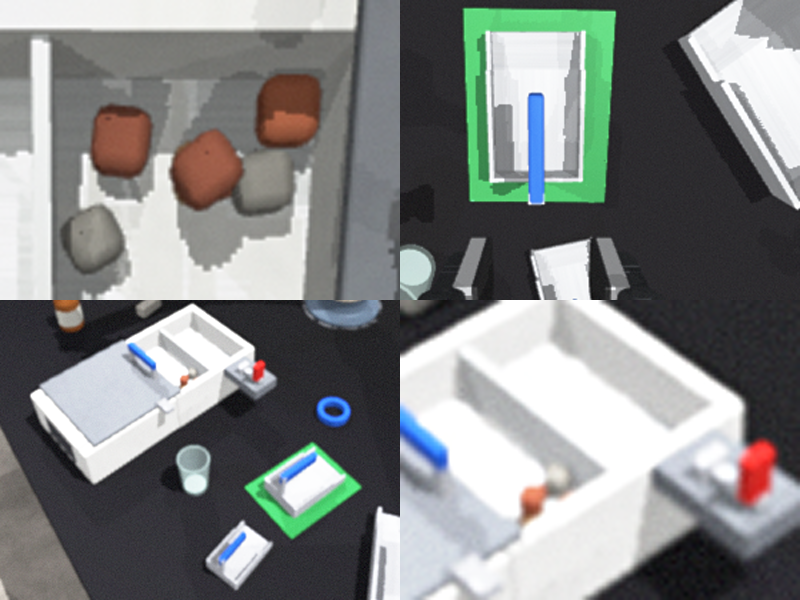

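Run:
```python
from h import *
def tri(a,b):
    L=[]
    for f,u,v in (a,b):
        d=np.load('pics/'+f+'.npz'); r=d['T'][:3,:3]@np.linalg.inv(d['K'])@[u,v,1]; L.append((d['T'][:3,3],r/np.linalg.norm(r)))
    A=sum(np.eye(3)-np.outer(r,r) for p,r in L); B=sum((np.eye(3)-np.outer(r,r))@p for p,r in L); return np.round(np.linalg.solve(A,B),3)
W=lambda x,y:('w8.png',250+x/400*140,5+y/300*105); Tt=lambda x,y:('t3.png',130+x/2.6,130+y/2.6)
for n,w,t in (('mid',(207,170),(404,169)),('right',(288,110),(380,147)),('left',(122,140),(396,200)),('grey',(93,238),(427,203)),('gr2',(263,180),(402,150))):
    p=tri(W(*w),Tt(*t)); print(n,p, np.round(Rz(-YAW)@(p-O),3))
w=cv2.imread('pics/w1.png')
for u,v in ((465,225),(478,247),(502,250),(455,268),(473,268),(493,270)): print(w[v,u])
a=w[215:290,435:525]; b=cv2.imread('pics/w4.png')[140:240,240:335]
c=np.zeros((500,1200//2+0+200,3),np.uint8); c[:,:400]=cv2.resize(a,(400,500)); c[:,400:]=cv2.resize(b,(400,500)); cv2.imwrite('pics/c10.png',c)
```

```text
mid [0.591 0.066 0.098] [0.06  0.066 0.098]
right [0.62  0.093 0.081] [0.092 0.09  0.081]
left [0.559 0.075 0.078] [0.03  0.079 0.078]
grey [0.554 0.039 0.086] [0.021 0.043 0.086]
gr2 [0.615 0.067 0.086] [0.084 0.064 0.086]
[103 129 218]
[138 191 235]
[221 229 230]
[131 138 140]
[131 164 246]
[114 159 246]
```

View pics/c10.png

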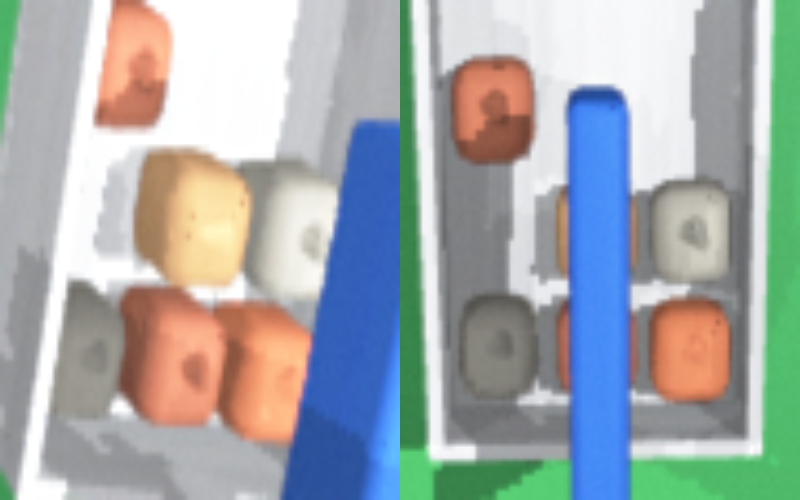

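The ochre piece is not in the pan. The middle red one sits about 18 mm higher than the rest, so it probably rests on the ochre one. I'll check by hue on the way. The prism was knocked to about (0.478, -0.317), heading 19°.

Run:
```python
from h import *
plan([(get_obs()['eef_pos'],down(-160.7),None),([.478,-.317,.20],None,None)])
for f in ('w8','t3','s4'):
    a=cv2.imread(f'pics/{f}.png'); m=cv2.inRange(cv2.cvtColor(a,cv2.COLOR_BGR2HSV),(14,80,60),(22,190,255))
    n,l,s,c=cv2.connectedComponentsWithStats(m); print(f,[(s[i].tolist()) for i in range(1,n) if s[i,4]>6])
```

```text
12 x rot [0.0, -0.0, 0.0179]
1 x lin [0.0, 0.0, 0.0]
8 x lin [-0.0505, 0.0653, 0.0306]
w8 []
t3 []
s4 [[348, 64, 2, 6, 7], [523, 128, 37, 53, 934]]
```

>>> step_arm([
  [0.7,0,0,0,0,0,0.0179],
  [0.7,0,0,0,0,0,0.0179],
  [0.7,0,0,0,0,0,0.0179],
  [0.7,0,0,0,0,0,0.0179],
  [0.7,0,0,0,0,0,0.0179],
  [0.7,0,0,0,0,0,0.0179],
  [0.7,0,0,0,0,0,0.0179],
  [0.7,0,0,0,0,0,0.0179],
  [0.7,0,0,0,0,0,0.0179],
  [0.7,0,0,0,0,0,0.0179],
  [0.7,0,0,0,0,0,0.0179],
  [0.7,0,0,0,0,0,0.0179],
])

```text
time: 25.82
eef_pos: [0.5619, -0.0598, 0.2972]
eef_rot: [[0.942, 0.335, -0.0], [0.335, -0.942, 0.003], [0.001, -0.003, -1.0]]
wrist_force: [-0.9, -0.1, 0.1]
finger_gap: 0.0596
```

>>> step_arm([
  [0.7,-0.0505,0.0653,0,0,0,0],
  [0.7,-0.0505,0.0653,0,0,0,0],
  [0.7,-0.0505,0.0653,0.01,0,0,0],
  [0.7,-0.0505,0.0653,0.04,0,0,0],
  [0.7,-0.0505,0.0653,0.05,0,0,0],
  [0.7,-0.0505,0.0653,0.05,0,0,0],
  [0.7,-0.0505,0.0653,0.05,0,0,0],
  [0.7,-0.0505,0.0653,0.05,0,0,0],
  [0.7,0,0,0,0,0,0],
  [0.7,0,0,0,0,0,0],
])

```text
time: 26.65
eef_pos: [0.4792, -0.3133, 0.1957]
eef_rot: [[0.942, 0.335, -0.002], [0.335, -0.942, 0.003], [-0.001, -0.004, -1.0]]
wrist_force: [0.6, 1.7, 0.7]
finger_gap: 0.0601
```

```bash
cat >> h.py <<'E'
def prism(f):
    a=cv2.imread('pics/'+f); h=cv2.cvtColor(a,cv2.COLOR_BGR2HSV)
    m=cv2.inRange(h,(0,0,90),(179,70,255)); m[250:]=0
    n,l,s,c=cv2.connectedComponentsWithStats(m)
    for i in range(1,n):
        if s[i,4]>800:
            r=cv2.minAreaRect(np.argwhere(l==i)[:,::-1].astype(np.float32)); P=np.array([px2w(f,u,v,.03)[:2] for u,v in cv2.boxPoints(r)])
            print(s[i],r[0],'c',np.round(P.mean(0),4),'corners',np.round(P,4).tolist())
E
python3 - <<'E'
from h import *
st(); snap('wrist','w9.png'); prism('w9.png'); print(np.round(get_obs()['joint_pos'],1), w2px('w9.png',[.478,-.317,.03]))
E
```

```text
t 26.65 p [ 0.4792 -0.3133  0.1957] gap 0.0601 f [0.6 1.7 0.7] y [ 0.335 -0.942 -0.004] z [-0.002  0.003 -1.   ]
[    0     0   125   191 21683] (62.0, 95.0) c [ 0.49   -0.0889] corners [[0.5581, -0.0246], [0.5946, -0.1276], [0.4253, -0.1623], [0.3822, -0.0411]]
[ 396    0   88   34 1617] (439.5, 16.5) c [ 0.6754 -0.3949] corners [[0.6508, -0.3641], [0.6742, -0.3529], [0.6996, -0.4247], [0.6769, -0.4378]]
[ 265  150   32   75 2237] (280.5, 187.0) c [ 0.4813 -0.3142] corners [[0.5128, -0.2866], [0.5232, -0.3157], [0.4502, -0.3429], [0.4391, -0.3118]]
[ -5.6  24.   45.7 106.2 -20.1  58.3 -21.8] [281.93541112 192.09447513]
```

View pics/w9.png

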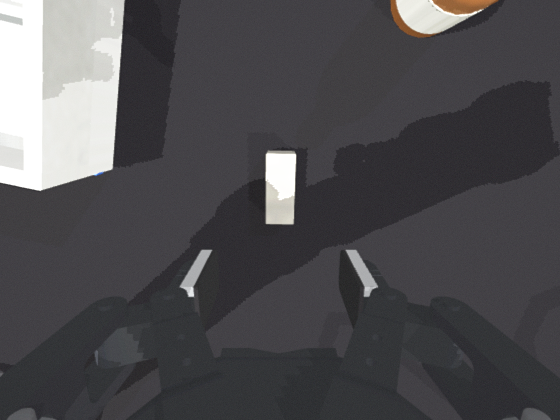

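The prism is at (280,188), centred and aligned between the jaws.

>>> step_arm([
  [0.7,0,0.002,0.09,0,0,0],
  [0.7,0,0,0.09,0,0,0],
  [0.7,0,0,0.09,0,0,0],
  [0.7,0,0,0.09,0,0,0],
  [0.7,0,0,0.07,0,0,0],
  [0.7,0,0,0.038,0,0,0],
  [0.7,0,0,0,0,0,0],
  [0,0,0,0,0,0,0],
  [0,0,0,0,0,0,0],
  [0,0,0,0,0,0,0],
  [0,0,0,0,0,0,0],
  [0,0,0,0,0,0,0],
], force=60)

```text
time: 27.7
eef_pos: [0.4824, -0.3135, 0.0115]
eef_rot: [[0.941, 0.338, 0.004], [0.338, -0.941, 0.001], [0.004, 0.0, -1.0]]
wrist_force: [0.8, 1.6, 7.8]
finger_gap: 0.0287
```

>>> step_arm([
  [0,0,0,-0.05,0,0,0],
  [0,0,0,-0.1,0,0,0],
  [0,0,0,-0.1,0,0,0],
  [0,0,0,-0.1,0,0,0],
  [0,0,0,-0.1,0,0,0],
  [0,0,0,-0.1,0,0,0],
  [0,0,0,0,0,0,0],
])

```text
time: 28.28
eef_pos: [0.4836, -0.3172, 0.2378]
eef_rot: [[0.941, 0.337, 0.014], [0.337, -0.941, -0.004], [0.011, 0.009, -1.0]]
wrist_force: [0.2, -1.7, -1.0]
finger_gap: 0.0286
```

Run:
```python
from h import *
st(); p=dry(-.0555,0,.21)
plan([(get_obs()['eef_pos'],down(-83.5),None),(p,None,None)]); print(p)
```

```text
t 28.28 p [ 0.4836 -0.3172  0.2378] gap 0.0286 f [ 0.2 -1.7 -1. ] y [ 0.337 -0.941  0.009] z [ 0.014 -0.004 -1.   ]
11 x rot [0.0002, -0.0001, -0.0194]
1 x lin [0.0, 0.0, 0.0]
8 x lin [0.0945, 0.0107, 0.0087]
[ 0.48335676 -0.01278278  0.21      ]
```

>>> step_arm([
  [0,0,0,0,0,0,-0.0194],
  [0,0,0,0,0,0,-0.0194],
  [0,0,0,0,0,0,-0.0194],
  [0,0,0,0,0,0,-0.0194],
  [0,0,0,0,0,0,-0.0194],
  [0,0,0,0,0,0,-0.0194],
  [0,0,0,0,0,0,-0.0194],
  [0,0,0,0,0,0,-0.0194],
  [0,0,0,0,0,0,-0.0194],
  [0,0,0,0,0,0,-0.0194],
  [0,0,0,0,0,0,-0.0194],
  [0,0,0,0,0,0,0],
])

```text
time: 29.28
eef_pos: [0.48, -0.3134, 0.2292]
eef_rot: [[-0.116, 0.993, -0.0], [0.993, 0.116, 0.003], [0.003, 0.0, -1.0]]
wrist_force: [-0.2, 0.1, -1.8]
finger_gap: 0.0288
```

>>> step_arm([
  [0,0.0945,0.0107,0.0087,0,0,0],
  [0,0.0945,0.0107,0.0087,0,0,0],
  [0,0.0945,0.0107,0.0087,0,0,0],
  [0,0.0945,0.0107,0.0087,0,0,0],
  [0,0.0945,0.0107,0.0087,0,0,0],
  [0,0.0945,0.0107,0.0087,0,0,0],
  [0,0.0945,0.0107,0.0087,0,0,0],
  [0,0.0945,0.0107,0.0087,0,0,0],
  [0,0,0,0,0,0,0],
  [0,0,0,0,0,0,0],
])

```text
time: 30.12
eef_pos: [0.4796, -0.0068, 0.2018]
eef_rot: [[-0.117, 0.993, -0.001], [0.993, 0.117, 0.002], [0.002, -0.001, -1.0]]
wrist_force: [0.2, -0.5, -2.3]
finger_gap: 0.0286
```

Run:
```python
from h import *
st(); snap('wrist','w10.png')
print([np.round(w2px('w10.png',dry(x,y,.11))).tolist() for x,y in ((-.108,.105),(-.003,.105),(-.108,.0),(-.003,0))])
p=dry(-.0555,0,.07)
plan([(p,down(-83.5),None)]); print(p)
a=cv2.imread('pics/w10.png'); m=cv2.inRange(cv2.cvtColor(a,cv2.COLOR_BGR2HSV),(13,80,60),(22,200,255))
n,l,s,c=cv2.connectedComponentsWithStats(m); print([(s[i].tolist()) for i in range(1,n) if s[i,4]>10])
```

```text
t 30.12 p [ 0.4796 -0.0068  0.2018] gap 0.0286 f [ 0.2 -0.5 -2.3] y [ 0.993  0.117 -0.001] z [-0.001  0.002 -1.   ]
[[210.0, 78.0], [357.0, 78.0], [217.0, 218.0], [347.0, 218.0]]
1 x rot [-0.0001, -0.0003, 0.0001]
4 x lin [-0.0026, 0.002, 0.0825]
[ 0.48335676 -0.01278278  0.07      ]
[[400, 112, 29, 28, 268]]
```

View pics/w10.png

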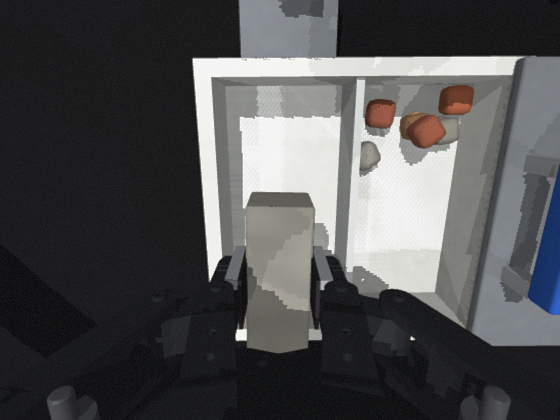

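All six pieces are accounted for: the ochre one shows at (410,125) beneath the red one. The prism is centred over the front bay. That was picture 16, so from here I check numerically only.

>>> step_arm([
  [0,-0.005,0.006,0.08,0,0,0],
  [0,-0.003,0,0.09,0,0,0],
  [0,0,0,0.08,0,0,0],
  [0,0,0,0.05,0,0,0],
  [0,0,0,0.03,0,0,0],
  [0,0,0,0.012,0,0,0],
  [0,0,0,0,0,0,0],
  [0,0,0,0,0,0,0],
])

```text
time: 30.83
eef_pos: [0.4834, -0.0131, 0.0659]
eef_rot: [[-0.111, 0.994, 0.001], [0.994, 0.111, 0.002], [0.001, 0.001, -1.0]]
wrist_force: [0.0, 0.5, -0.8]
finger_gap: 0.0288
```

Run:
```python
from h import *
st()
```

```text
t 30.83 p [ 0.4834 -0.0131  0.0659] gap 0.0288 f [ 0.   0.5 -0.8] y [0.994 0.111 0.001] z [ 0.001  0.002 -1.   ]
```

>>> step_arm([
  [0,0,0,0.009,0,0,0],
  [0,0,0,0,0,0,0],
  [0.55,0,0,0,0,0,0],
  [0.55,0,0,0,0,0,0],
  [0.55,0,0,0,0,0,0],
  [0.55,0,0,-0.06,0,0,0],
  [0.55,0,0,-0.1,0,0,0],
  [0.55,0,0,-0.1,0,0,0],
  [0.55,0,0,-0.1,0,0,0],
  [0.55,0,0,-0.1,0,0,0],
  [0.55,0,0,0,0,0,0],
], force=40)

```text
time: 31.75
eef_pos: [0.4875, -0.0125, 0.2538]
eef_rot: [[-0.114, 0.993, 0.016], [0.994, 0.114, 0.005], [0.003, 0.016, -1.0]]
wrist_force: [1.3, -0.3, 0.1]
finger_gap: 0.0468
```

Run:
```python
from h import *
st(); f=snap('wrist','w11.png'); t=snap('top','t6.png')
# predicted prism outline vs image: brightness profile & grey mask within bay
for y in (.04,.0375,-.0375): print([np.round(w2px('w11.png',dry(x,y,.08))).tolist() for x in (-.0705,-.0405)])
g=cv2.cvtColor(f,cv2.COLOR_BGR2GRAY)
for y in (.06,.03,.0,-.02): 
    u=[w2px('w11.png',dry(x,y,.08)) for x in np.arange(-.11,.003,.005)]
    print(y,[int(g[int(v),int(a)]) if 0<=v<420 else -1 for a,v in u])
plan([([.6638,.008,.256],down(-83.5),None)])
```

```text
t 31.75 p [ 0.4875 -0.0125  0.2538] gap 0.0468 f [ 1.3 -0.3  0.1] y [0.993 0.114 0.016] z [ 0.016  0.005 -1.   ]
[[257.0, 150.0], [286.0, 150.0]]
[[257.0, 153.0], [286.0, 153.0]]
[[258.0, 222.0], [286.0, 222.0]]
0.06 [108, 110, 143, 141, 170, 240, 240, 243, 242, 243, 243, 220, 221, 236, 231, 231, 235, 239, 241, 235, 229, 130, 122]
0.03 [105, 112, 139, 135, 230, 238, 232, 232, 235, 179, 174, 168, 163, 161, 142, 220, 221, 234, 234, 233, 238, 161, 123]
0.0 [106, 111, 134, 122, 220, 223, 228, 228, 180, 167, 162, 159, 159, 163, 102, 236, 227, 230, 233, 232, 231, 175, 117]
-0.02 [107, 109, 133, 137, 120, 213, 212, 220, 157, 156, 156, 158, 155, 159, 114, 244, 242, 241, 241, 238, 239, 231, 115]
1 x rot [0.0007, -0.0004, 0.0002]
5 x lin [-0.0002, 0.0906, -0.0042]
```

The intensity profile shows the prism flat in the front bay, x about -68 to -40 mm. Now the lid.

>>> step_arm([
  [0.5,0,0.0906,-0.004,0,0,0],
  [0.5,0,0.0906,-0.004,0,0,0],
  [0.5,0,0.0906,-0.004,0,0,0],
  [0.5,0,0.0906,-0.004,0,0,0],
  [0.5,0,0.0906,-0.004,0,0,0],
  [0.5,0,0,0,0,0,0],
  [0.5,0,0,0,0,0,0],
])

```text
time: 32.43
eef_pos: [0.6628, 0.0088, 0.2501]
eef_rot: [[-0.115, 0.993, -0.006], [0.993, 0.115, 0.001], [0.001, -0.005, -1.0]]
wrist_force: [-0.6, 0.1, -0.0]
finger_gap: 0.0424
```

Run:
```python
from h import *
st(); f=snap('wrist','w12.png')
m=cv2.inRange(cv2.cvtColor(f,cv2.COLOR_BGR2HSV),(100,120,60),(125,255,255))
n,l,s,c=cv2.connectedComponentsWithStats(m)
for i in range(1,n):
    if s[i,4]>300: print(s[i],c[i],px2w('w12.png',*c[i],.171))
plan([([.6638,.008,.1475],down(-83.5),None)])
```

```text
t 32.43 p [0.6628 0.0088 0.2501] gap 0.0424 f [-0.6  0.1 -0. ] y [ 0.993  0.115 -0.005] z [-0.006  0.001 -1.   ]
[ 271  145   19  127 2255] [279.91929047 206.38137472] [0.66272036 0.01585491 0.171     ]
1 x rot [-0.0008, -0.0002, 0.0001]
3 x lin [-0.0003, 0.0017, 0.0861]
```

>>> step_arm([
  [0.5,0,0.002,0.086,0,0,0],
  [0.5,0,0,0.086,0,0,0],
  [0.5,0,0,0.083,0,0,0],
  [0.5,0,0,0,0,0,0],
  [0,0,0,0,0,0,0],
  [0,0,0,0,0,0,0],
  [0,0,0,0,0,0,0],
  [0,0,0,0,0,0,0],
], force=40)

```text
time: 33.15
eef_pos: [0.6645, 0.0082, 0.1544]
eef_rot: [[-0.115, 0.993, 0.003], [0.993, 0.115, 0.002], [0.002, 0.003, -1.0]]
wrist_force: [-1.3, -1.0, 2.8]
finger_gap: 0.0128
```

>>> step_arm([
  [0,0,-0.03,0,0,0,0],
  [0,0,-0.06,0,0,0,0],
  [0,0,-0.06,0,0,0,0],
  [0,0,-0.06,0,0,0,0],
  [0,0,-0.06,0,0,0,0],
  [0,0,-0.06,0,0,0,0],
  [0,0,-0.06,0,0,0,0],
  [0,0,-0.06,0,0,0,0],
  [0,0,-0.06,0,0,0,0],
  [0,0,-0.03,0,0,0,0],
  [0,0,0,0,0,0,0],
])

```text
time: 34.07
eef_pos: [0.4486, -0.0184, 0.1543]
eef_rot: [[-0.113, 0.994, 0.004], [0.994, 0.113, 0.001], [0.001, 0.004, -1.0]]
wrist_force: [-2.2, -4.4, 7.1]
finger_gap: 0.0128
```

Run:
```python
from h import *
st()
```

```text
t 34.07 p [ 0.4486 -0.0184  0.1543] gap 0.0128 f [-2.2 -4.4  7.1] y [0.994 0.113 0.004] z [ 0.004  0.001 -1.   ]
```

>>> step_arm([
  [0,0,-0.01,0,0,0,0],
  [0,0,-0.008,0,0,0,0],
  [0,0,0,0,0,0,0],
  [0,0,0,0,0,0,0],
])

```text
time: 34.4
eef_pos: [0.4443, -0.0189, 0.1543]
eef_rot: [[-0.113, 0.994, 0.006], [0.994, 0.113, 0.0], [-0.0, 0.006, -1.0]]
wrist_force: [0.3, -5.9, 5.7]
finger_gap: 0.0127
```

>>> step_arm([
  [0,0,-0.008,0,0,0,0],
  [0,0,0,0,0,0,0],
  [0,0,0,0,0,0,0],
])

```text
time: 34.65
eef_pos: [0.4415, -0.0192, 0.1543]
eef_rot: [[-0.114, 0.994, 0.007], [0.994, 0.114, 0.0], [-0.0, 0.007, -1.0]]
wrist_force: [1.6, -5.2, 4.4]
finger_gap: 0.0126
```

>>> step_arm([
  [0,0,-0.008,0,0,0,0],
  [0,0,0,0,0,0,0],
  [0,0,0,0,0,0,0],
])

```text
time: 34.9
eef_pos: [0.4411, -0.0193, 0.1543]
eef_rot: [[-0.114, 0.993, 0.014], [0.994, 0.114, 0.0], [-0.002, 0.014, -1.0]]
wrist_force: [9.4, -4.9, -5.0]
finger_gap: 0.0129
```

>>> step_arm([
  [0,0,-0.008,0,0,0,0],
  [0,0,0,0,0,0,0],
  [0,0,0,0,0,0,0],
])

```text
time: 35.15
eef_pos: [0.4411, -0.0193, 0.1543]
eef_rot: [[-0.114, 0.993, 0.021], [0.994, 0.114, -0.0], [-0.003, 0.021, -1.0]]
wrist_force: [19.2, -3.6, -16.6]
finger_gap: 0.0127
```

The force rises against the hard stop, so the lid is shut. Next, the catch.

>>> step_arm([
  [0,0,0.014,0,0,0,0],
  [0.5,0,0,0,0,0,0],
  [0.5,0,0,0,0,0,0],
  [0.5,0,0,0,0,0,0],
  [0.5,0,0,-0.08,0,0,0],
  [0.5,0,0,-0.08,0,0,0],
  [0.5,0,0,-0.08,0,0,0],
  [0.5,0,0,0,0,0,0],
])

```text
time: 35.82
eef_pos: [0.4412, -0.0172, 0.2534]
eef_rot: [[-0.114, 0.993, 0.011], [0.993, 0.114, 0.005], [0.003, 0.012, -1.0]]
wrist_force: [1.6, -0.3, 0.3]
finger_gap: 0.0429
```

Run:
```python
from h import *
st(); f=snap('wrist','w13.png')
m=cv2.inRange(cv2.cvtColor(f,cv2.COLOR_BGR2HSV),(100,120,60),(125,255,255))
n,l,s,c=cv2.connectedComponentsWithStats(m)
for i in range(1,n):
    if s[i,4]>300: print(s[i],c[i],px2w('w13.png',*c[i],.171))
plan([(get_obs()['eef_pos'],down(6.5),None),([.4684,.1933,.243],None,None)])
```

```text
t 35.82 p [ 0.4412 -0.0172  0.2534] gap 0.0429 f [ 1.6 -0.3  0.3] y [0.993 0.114 0.012] z [ 0.011  0.005 -1.   ]
[ 268  146   19  126 2206] [277.5643699  207.18223028] [ 0.44095609 -0.0115714   0.171     ]
13 x rot [0.0001, 0.0, -0.0192]
1 x lin [0.0, 0.0, 0.0]
6 x lin [-0.0218, 0.0858, 0.0033]
```

>>> step_arm([
  [0.5,0,0,0,0,0,-0.0192],
  [0.5,0,0,0,0,0,-0.0192],
  [0.5,0,0,0,0,0,-0.0192],
  [0.5,0,0,0,0,0,-0.0192],
  [0.5,0,0,0,0,0,-0.0192],
  [0.5,0,0,0,0,0,-0.0192],
  [0.5,0,0,0,0,0,-0.0192],
  [0.5,0,0,0,0,0,-0.0192],
  [0.5,0,0,0,0,0,-0.0192],
  [0.5,0,0,0,0,0,-0.0192],
  [0.5,0,0,0,0,0,-0.0192],
  [0.5,0,0,0,0,0,-0.0192],
])

```text
time: 36.87
eef_pos: [0.4367, -0.0172, 0.2465]
eef_rot: [[-1.0, 0.003, -0.003], [0.003, 1.0, 0.002], [0.003, 0.002, -1.0]]
wrist_force: [0.0, 0.5, -0.1]
finger_gap: 0.0422
```

>>> step_arm([
  [0.5,0,0,0,0,0,-0.0192],
  [0.5,-0.0218,0.0858,0.003,0,0,0],
  [0.5,-0.0218,0.0858,0.003,0,0,0],
  [0.5,-0.0218,0.0858,0.003,0,0,0],
  [0.5,-0.0218,0.0858,0.003,0,0,0],
  [0.5,-0.0218,0.0858,0.003,0,0,0],
  [0.5,-0.0218,0.0858,0.003,0,0,0],
  [0.5,0,0,0,0,0,0],
  [0.5,0,0,0,0,0,0],
])

```text
time: 37.62
eef_pos: [0.4656, 0.1949, 0.2393]
eef_rot: [[-0.993, -0.116, -0.003], [-0.116, 0.993, 0.001], [0.003, 0.001, -1.0]]
wrist_force: [0.4, 0.3, -0.6]
finger_gap: 0.0429
```

Run:
```python
from h import *
st(); f=snap('wrist','w14.png')
h=cv2.cvtColor(f,cv2.COLOR_BGR2HSV); m=cv2.inRange(h,(0,150,60),(8,255,255))|cv2.inRange(h,(172,150,60),(179,255,255))
n,l,s,c=cv2.connectedComponentsWithStats(m)
for i in range(1,n):
    if s[i,4]>200: print(s[i],c[i],px2w('w14.png',c[i][0],c[i][1]+8,.166))
plan([([.4684,.1933,.1427],down(6.5),None)])
```

```text
t 37.62 p [0.4656 0.1949 0.2393] gap 0.0429 f [ 0.4  0.3 -0.6] y [-0.116  0.993  0.001] z [-0.003  0.001 -1.   ]
[267 194  19  44 751] [275.71105193 216.12782956] [0.47075767 0.19351904 0.166     ]
1 x rot [0.0001, -0.0004, -0.0001]
3 x lin [-0.0021, 0.0001, 0.0807]
```

>>> step_arm([
  [0.5,-0.007,-0.004,0.08,0,0,0],
  [0.5,0,0,0.08,0,0,0],
  [0.5,0,0,0.08,0,0,0],
  [0.5,0,0,0,0,0,0],
  [0,0,0,0,0,0,0],
  [0,0,0,0,0,0,0],
  [0,0,0,0,0,0,0],
  [0,0,0,0,0,0,0],
], force=30)

```text
time: 38.33
eef_pos: [0.471, 0.1919, 0.1468]
eef_rot: [[-0.994, -0.112, 0.003], [-0.112, 0.994, 0.003], [-0.003, 0.003, -1.0]]
wrist_force: [0.4, -1.1, 1.0]
finger_gap: 0.013
```

>>> step_arm([
  [0,0,-0.012,0,0,0,0],
  [0,0,-0.012,0,0,0,0],
  [0,0,-0.012,0,0,0,0],
  [0,0,-0.012,0,0,0,0],
  [0,0,-0.012,0,0,0,0],
  [0,0,-0.008,0,0,0,0],
  [0,0,0,0,0,0,0],
  [0,0,0,0,0,0,0],
])

```text
time: 39.0
eef_pos: [0.4744, 0.1645, 0.1466]
eef_rot: [[-0.994, -0.111, 0.003], [-0.111, 0.994, 0.003], [-0.004, 0.003, -1.0]]
wrist_force: [-0.1, -1.1, 6.8]
finger_gap: 0.0136
```

>>> step_arm([
  [0,0,-0.007,0,0,0,0],
  [0,0,0,0,0,0,0],
  [0,0,0,0,0,0,0],
])

```text
time: 39.25
eef_pos: [0.4745, 0.1638, 0.1467]
eef_rot: [[-0.994, -0.113, 0.003], [-0.113, 0.994, 0.005], [-0.004, 0.005, -1.0]]
wrist_force: [-0.5, 4.1, 5.6]
finger_gap: 0.0129
```

>>> step_arm([
  [0,0,-0.008,0,0,0,0],
  [0,0,0,0,0,0,0],
  [0,0,0,0,0,0,0],
])

```text
time: 39.5
eef_pos: [0.4745, 0.1636, 0.1468]
eef_rot: [[-0.993, -0.114, 0.004], [-0.114, 0.993, 0.009], [-0.005, 0.009, -1.0]]
wrist_force: [-1.5, 10.0, 4.7]
finger_gap: 0.0134
```

>>> step_arm([
  [0,0,0.014,0,0,0,0],
  [0.5,0,0,0,0,0,0],
  [0.5,0,0,0,0,0,0],
  [0.5,0,0,0,0,0,0],
  [0.5,0,0,-0.06,0,0,0],
  [0.5,0,0,-0.1,0,0,0],
  [0.5,0,0,-0.1,0,0,0],
  [0.5,0,0,0,0,0,0],
  [0.5,0,0,0,0,0,0],
])

```text
time: 40.25
eef_pos: [0.4743, 0.1641, 0.2511]
eef_rot: [[-0.994, -0.11, 0.004], [-0.11, 0.994, 0.004], [-0.005, 0.004, -1.0]]
wrist_force: [-0.3, 0.1, -1.0]
finger_gap: 0.0428
```

Run:
```python
from h import *
st(); f=snap('wrist','w15.png'); t=snap('top','t7.png')
h=cv2.cvtColor(f,cv2.COLOR_BGR2HSV); m=cv2.inRange(h,(0,150,60),(8,255,255))|cv2.inRange(h,(172,150,60),(179,255,255))
n,l,s,c=cv2.connectedComponentsWithStats(m)
for i in range(1,n):
    if s[i,4]>200: print('knob',s[i],Rz(-YAW)@(px2w('w15.png',c[i][0],c[i][1]+8,.166)-O))
# same point in first view
f=cv2.imread('pics/w1.png'); h=cv2.cvtColor(f,cv2.COLOR_BGR2HSV); m=cv2.inRange(h,(0,150,60),(8,255,255)); n,l,s,c=cv2.connectedComponentsWithStats(m)
for i in range(1,n):
    if s[i,4]>200: print('start',s[i],Rz(-YAW)@(px2w('w1.png',c[i][0],c[i][1]+8,.166)-O))
a=cv2.imread('pics/t1.png')
for nm,(y0,y1,x0,x1) in dict(beaker=(140,180,200,232),bottle=(145,182,410,450),tape=(270,302,193,228),pan=(185,262,146,202)).items():
    print(nm,np.round(cv2.phaseCorrelate(np.float32(cv2.cvtColor(a[y0:y1,x0:x1],6)),np.float32(cv2.cvtColor(t[y0:y1,x0:x1],6))),2) if 0 else cv2.absdiff(a[y0:y1,x0:x1],t[y0:y1,x0:x1]).mean().round(1))
```

```text
t 40.25 p [0.4743 0.1641 0.2511] gap 0.0428 f [-0.3  0.1 -1. ] y [-0.11   0.994  0.004] z [ 0.004  0.004 -1.   ]
knob [271 184  19  42 676] [-0.04361893  0.17817717  0.166     ]
start [278 193  20  46 818] [-0.04455428  0.17808995  0.166     ]
beaker 1.3
bottle 1.4
tape 19.3
pan 8.5
```

Run:
```python
from h import *
snap('scene','s5.png')
for f in ('s1','s5'):
    a=cv2.imread(f'pics/{f}.png'); m=cv2.inRange(cv2.cvtColor(a,cv2.COLOR_BGR2HSV),(105,150,60),(125,255,255)); n,l,s,c=cv2.connectedComponentsWithStats(m)
    print(f,[(np.round(c[i],1).tolist(),int(s[i,4])) for i in range(1,n) if s[i,4]>80 and 150<c[i][1]<300])
print(arm.hand_in())
```

```text
s1 [([281.7, 158.6], 193), ([369.4, 233.2], 438), ([344.5, 274.3], 169)]
s5 [([281.7, 158.9], 187), ([369.7, 233.1], 439), ([344.0, 274.8], 170)]
the job is handed in; nothing more can be done
None
```

I carried out every step of the loading task and handed the job in after about 40 s of robot time. The hand-in reports no verdict.

- **Opening:** I pulled the catch out 28 mm and slid the lid open 223 mm.
- **Gravel:** I tipped the gravel into the rear bay. All six pieces were found there in the last view, with a reddish one resting on the ochre one about 14 mm below the rim.
- **Prism:** Only one prism was found. It had been knocked aside, so I located it again, gripped it and laid it flat in the middle of the front bay. An intensity check showed it lying as intended.
- **Pan:** The pan looked empty and stands on the mat with its origin within about 5 mm of the centre.
- **Closing:** I pushed the lid and then the catch until each met its stop. The knob reads 178 mm, the same as at the start.
- **Beaker, bottle and tape:** The beaker and bottle show no change between the first and last top pictures. The top picture differed at the tape, probably because the arm or its shadow covered it. The scene camera shows the tape unmoved.

The contents of the bays were not looked at again once the lid was shut.

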